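# Lock the sample transport case with its linchpin

### The arm

A 7-joint arm with a two-finger parallel gripper is mounted at the origin on a cart in front of the work surface, level with it; the furniture and walls round the work are solid. World frame = base frame: x ahead of the robot, y to its left, z up, the work surface at z = 0. Lengths are in m, angles in rad, forces in N, time in s.
With the tool pointing down it reaches from about 0.425 to 0.875 m from the base axis. Payload 4.7 kg.
Tool frame: the origin (TCP) lies at the very end of the fingers, on their centre line; the grasp point (between the pads) lies 19 mm behind it; z points along the fingers, y is the direction in which the jaws open and shut (so a half turn about z gives the same grasp; the last joint's range is limited). The gripper opens to 87 mm and grips with 3 to 60 N. Pads are 19 mm wide; open, the fingers measure 117 mm over their backs; the gripper's body (75 mm by 190 mm) begins 51 mm behind the grasp point.
Start: joints at [-1.178, 0.321, -0.07, 1.45, 0.023, 1.371, -0.057], TCP at [0.24, 0.604, 0.223] pointing down, gripper open.
Joint ranges: [-2.86, 2.86], [-0.3, 2.09], [-1.38, 1.24], [0.06, 2.45], [-1.56, 4.7], [0.09, 2.05], [-2.69, 2.69]. Speed limits (rad/s): [2.57, 2.57, 3.14, 3.14, 3.14, 3.14, 3.14].

### API

Orientations are given as a rotation vector (axis times angle).
In Python, from bench import ctrl, get_image, camera_info gives the robot as it stands.
- The arm moves only by the tool carry_out, never from a script. Its argument "commands" is a list of rows, each an object of numbers: "tx", "ty", "tz": the shift along the tool's x, y, z in m; "rx", "ry", "rz": the turn, a rotation vector about the tool's x, y, z in rad; "jaw": the opening, from 0 (shut) to 1 (fully open). In form: [{"tx": .., "ty": .., "tz": .., "rx": .., "ry": .., "rz": .., "jaw": ..}, ...]. A call has 1 to 12 rows; each row is the pose to reach, as a shift and turn from the pose commanded when the call began, along the tool's axes at that moment; what a row does not reach only later rows make up. A row lasts 1/8 s, in which the tool goes at most 62.5 mm and 10.7 degrees, less where a joint would pass 70% of its speed; a pose out of reach is approached as far as the arm can. A call with a gripper value outside its range is refused whole. The fingers move at their own pace and stop on an object; "grip_force" is the grip in N (left out, the last holds). Time passes only in rows, so rows that repeat a pose let the fingers close. It gives the time, the measured TCP pose, the force and the opening at its end, in the units of the state.
- ctrl.get_state(): the state, without advancing time (a new reading comes with each control period).
- get_image(name): name is "scene" or "side" or "wrist"; returns the picture (384x512x3 uint8, red, green, blue); there is no depth.
- camera_info(name): a dict with "intrinsics" (3x3 intrinsics, pixels), "k1" (the pictures are not rectified: a ray, as slopes to the right and down, at radius r is drawn at 1 + k1 r^2 times it, then the intrinsics apply), "R" (3x3) and "t" (3): a world point X has camera coordinates R X + t. Camera axes: x right, y down, z forward; pixel columns grow to the right and rows downward; lengths in m; the calibration is good to about 2 mm. A picture is of the moment at which its call begins: read the wrist's pose just before it. camera_info takes no time and is no camera call; for the wrist camera it gives the pose at the moment of the call.
- ctrl.close_job(): hands the job in, once; it reports no verdict.
The state is a dict: "time": time; "joint_positions": joint angles; "qd": joint speeds; "joint_torque": joint torques, N m; "position": TCP position; "tool_rot": TCP orientation; "ft_force": force on the tool from outside, world axes, zero at the start; "torque": the same for the moment, N m; "grip_width": opening from 0.0 (shut) to 1.0 (fully open).
Only numpy, scipy, OpenCV 4.12 (cv2) and the standard library are available. Lean on these libraries where they do the work, as an engineer would, in place of code of your own. Each camera call takes 0.05 s, during which the arm holds its last target.

### The job

The cover of the sample transport case is on and its stud pokes up through it: push the linchpin fully home through the hole in the stud, from the side where the small black saddle is, so that the yellow head sits on the saddle. Then swing the pin's sprung ring over the top of the stud and press its red tab down until the ring has snapped past the pin's end and lies fully closed. Leave the tin and the wrench where they are.

Things in the scene. Friction and masses are not known exactly. Their poses are not given: they have to be found in the camera images.
- carrier: Transport case, fixed to the worktop: grey, aluminium cover, 172 (x) x 112 (y) mm, cover top at z 40 mm. Origin: centre of its underside; z up, x the direction in which the pin is pushed in. A steel stud stands on it at x 20..40, y -10..10 mm, up to z 84 mm; a 13 x 13 mm square hole runs through it along x, centre at z 70 mm.
- hole_mouth (a point): Centre of the square hole in the stud's entry face (carrier x 20, y 0, z 70 mm); the pin enters along carrier +x.
- saddle (a point): Centre of the top of the black saddle before the stud (22 mm along x, 10 mm wide, top at z 58.2 mm, 11.8 mm under the hole's axis). The pin's head rests on it, so the seated pin settles about 1.5 mm under the hole's axis; the loose fit lets it skew up to about 0.15 rad.
- linchpin: Linchpin, about 155 g, lying loose. Origin: on the pin's axis at the shoulder (front face of the head); x to its tip, z up as it lies (axis 10 mm over the worktop). Yellow head: x -34..0, y -7..7, z -10..10 mm; grip it across y at about x -13, ahead of the ring's hinge. Steel shank 10 x 10 mm square, x 0..31 mm. Fully home, the shoulder is against the stud's entry face.
- pin_tip (a point): End of the pin's round nose (4.5 mm radius), 36 mm ahead of the shoulder.
- ring_hinge (a point): Centre of the ring's hinge, on the pin's axis 29 mm behind the shoulder; the hinge axis is the pin's y. The ring's wire arms are 30 mm apart and pass either side of the stud.
- lock_ring (a joint): Angle of the wire ring, rad: 0 = closed on its stop, the ring sloping 0.123 rad below the pin's axis; grows as it is lifted and swung back over the top: 1.69 = straight up, 3.2 = laid back behind the head. Stays where it is left. Its crossbar is sprung (2.5 N/mm): unpressed it stops on the nose at about 0.2; some 5 N down on the tab snaps it past.
- ring_tab (a point): Centre of the red tab at the ring's free end, 83 mm from the hinge: 30 mm long (along the arms), 16 mm wide (pin's y), 8 mm thick. It can be pinched across its width and turns between the fingers.
- ferrule_tin: Round white tin, 65 mm across, 53 mm tall, a bystander. Origin: centre of its underside.
- wrench_1: Steel open-end wrench, 152 mm long, a bystander, lying flat. Origin: centre of its underside.

How it is judged:
By the outcome, as a careful person would: the job done as asked, in the order asked, and still so for the second after the job is handed in, with the robot touching nothing.
It also fails if it takes over 64 s, if anything falls off the work surface, if the arm or the gripper's body presses on something with over 40 N, if the wrist force passes 120 N, or if a joint passes its speed limit or range.

## Working session

There is one attempt and no reset: what is moved stays moved. The work goes in short steps, Python scripts to look and compute and a tool call to move; the robot and the scene stay as the last step left them, time stands still between calls to the robot, and variables do not carry over. Pictures are saved under pics/ and viewed, and the job is handed in when it is done.

Besides the shell and the picture viewer there is one more tool, called after "Request:" by a JSON object that holds its "method" and its "body". carry_out: Moves the arm, as the interface text tells. Its arguments: {"type":"object","properties":{"commands":{"type":"array"},"grip_force":{"type":"number"}},"required":["commands"]}

```bash
ls; mkdir -p pics; python3 - <<'E'
from bench import ctrl,get_image,camera_info
import cv2
print(ctrl.get_state())
for n in("scene","side","wrist"):
    c=camera_info(n);print(n,c)
    cv2.imwrite(f"pics/{n}0.png",cv2.resize(get_image(n)[:,:,::-1],(800,600),interpolation=cv2.INTER_CUBIC))
E
```

```text
pics
{'time': 0.0, 'joint_positions': array([-1.17789437,  0.3218432 , -0.07009771,  1.45166215,  0.02260466,
        1.37078714, -0.0568943 ]), 'qd': array([-9.28095959e-05, -5.02408352e-04, -2.63782053e-03,  1.74095832e-04,
        5.19015028e-05,  1.97725240e-04,  1.74234770e-03]), 'joint_torque': array([-1.59783604e-04, -4.91287172e+01, -4.03943891e-01, -3.12528205e+01,
       -6.39874628e-02,  4.36906144e-02,  1.67574149e-04]), 'position': array([0.24021336, 0.60339726, 0.22145495]), 'tool_rot': array([-5.91343711e-01, -3.08516618e+00,  2.97515372e-03]), 'ft_force': array([-0.06983145,  1.13880155,  0.21367963]), 'torque': array([-0.00402881, -0.02035302,  0.05385686]), 'grip_width': 0.9997532631685404}
scene {'intrinsics': array([[359.0133479 ,   0.        , 251.61673981],
       [  0.        , 359.0133479 , 189.10937557],
       [  0.        ,   0.        ,   1.        ]]), 'k1': -0.02892602679247304, 'R': array([[-0.8771951 , -0.47990504,  0.01482905],
       [-0.25707912,  0.44336919, -0.8586816 ],
       [ 0.40551089, -0.75704353, -0.51229484]]), 't': array([0.42326888, 0.21836622, 0.59479671])}
side {'intrinsics': array([[427.08634865,   0.        , 253.9865701 ],
       [  0.        , 427.08634865, 192.33940087],
       [  0.        ,   0.        ,   1.        ]]), 'k1': -0.06557259353930503, 'R': array([[ 0.93081565, -0.36539441, -0.00831561],
       [-0.15623371, -0.37721943, -0.91285077],
       [ 0.33041376,  0.85099496, -0.40820868]]), 't': array([-0.51153359,  0.11316139,  0.75003152])}
wrist {'intrinsics': array([[294.02291579,   0.        , 253.57967591],
       [  0.        , 294.02291579, 194.49671977],
       [  0.        ,   0.        ,   1.        ]]), 'k1': -0.07687142447657506, 'R': array([[ 0.3690389 ,  0.92941166, -0.00206012],
       [ 0.89049245, -0.35294889,  0.28714156],
       [ 0.2661456 , -0.10780093, -0.95788594]]), 't': array([-0.65034156, -0.03614469,  0.39265384])}
```

View pics/scene0.png

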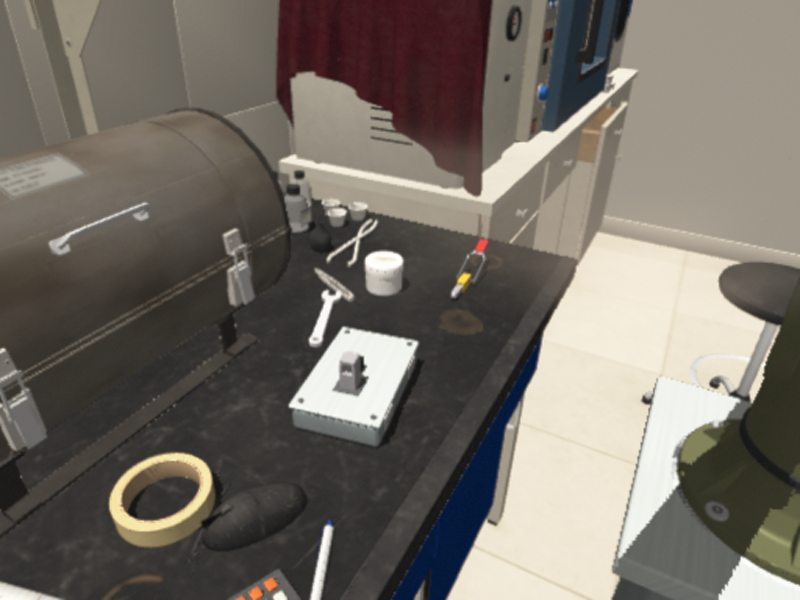

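View pics/side0.png

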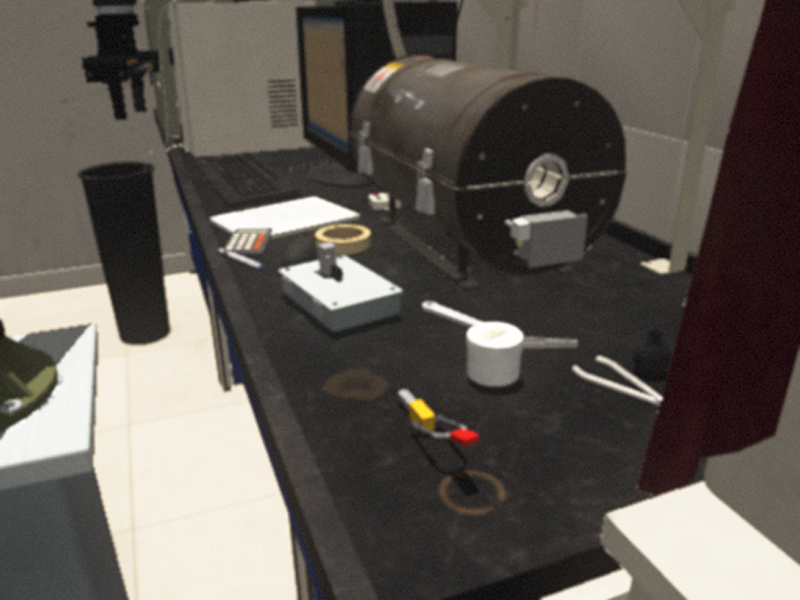

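View pics/wrist0.png

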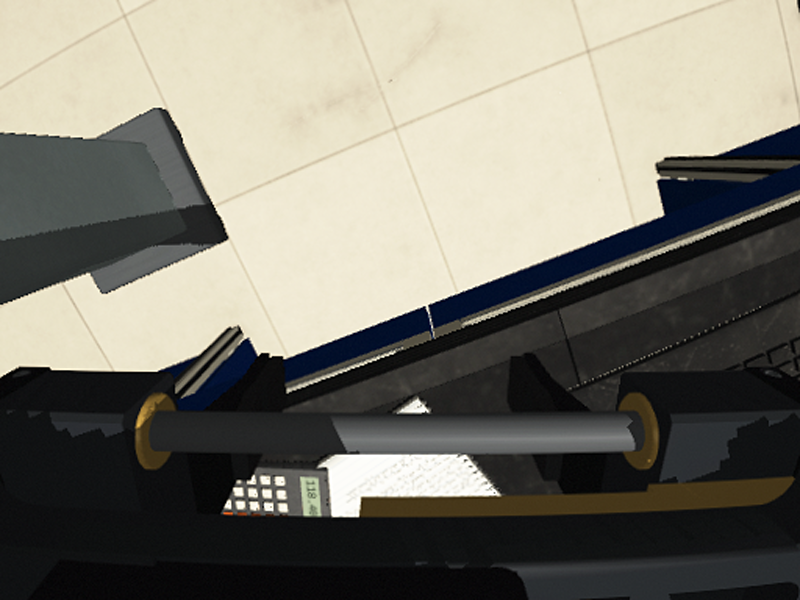

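The scene view shows the pin at (465,283), the case at (355,385) with its stud at (350,370), the wrench at (325,318) and the tin at (384,273). Next I'll enlarge crops to measure from.

```bash
cat > h.py <<'E'
import numpy as np, cv2
from scipy.spatial.transform import Rotation as Ro
from bench import ctrl,get_image,camera_info
def proj(c,X):
    X=np.atleast_2d(X);p=X@c['R'].T+c['t'];u=p[:,:2]/p[:,2:];r2=(u**2).sum(1,keepdims=True)
    u=u*(1+c['k1']*r2);K=c['intrinsics'];return u@K[:2,:2].T+K[:2,2]
def ray(c,uv):
    K=c['intrinsics'];d=(np.array(uv,float)-K[:2,2])/[K[0,0],K[1,1]];u=d.copy()
    for _ in range(20):u=d/(1+c['k1']*(u@u))
    o=-c['R'].T@c['t'];v=c['R'].T@np.append(u,1);return o,v/np.linalg.norm(v)
def onz(c,uv,z):
    o,v=ray(c,uv);return o+v*(z-o[2])/v[2]
def tri(l):
    A=0;b=0
    for c,uv in l:
        o,v=ray(c,uv);P=np.eye(3)-np.outer(v,v);A=A+P;b=b+P@o
    return np.linalg.solve(A,b)
def crop(im,x0,y0,x1,y1,f,name):
    s=int(f);o=cv2.resize(im[y0:y1,x0:x1,::-1],None,fx=s,fy=s,interpolation=cv2.INTER_CUBIC)
    cv2.imwrite('pics/'+name,o)
E
python3 - <<'E'
from h import *
s=get_image("scene");d=get_image("side")
crop(s,180,195,280,290,6,"s_case.png")
crop(s,270,140,330,200,9,"s_pin.png")
crop(d,170,150,270,220,8,"d_case.png")
crop(d,245,240,315,320,7,"d_pin.png")
E
```

```text
(no output)
```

View pics/s_case.png

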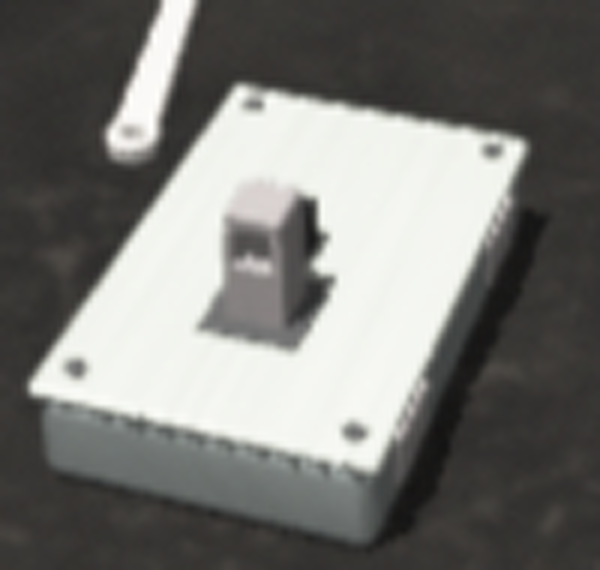

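View pics/s_pin.png

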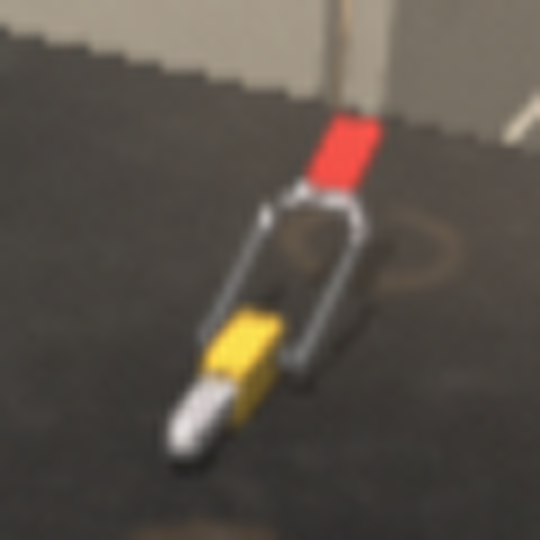

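View pics/d_case.png

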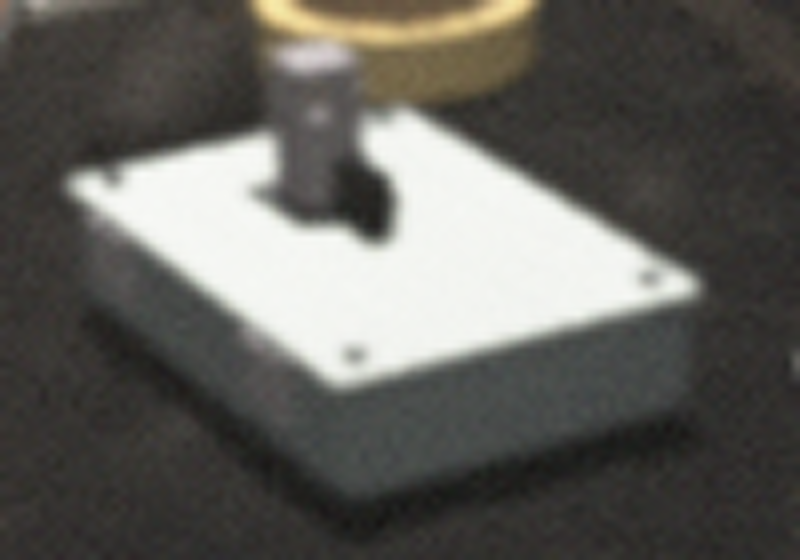

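View pics/d_pin.png

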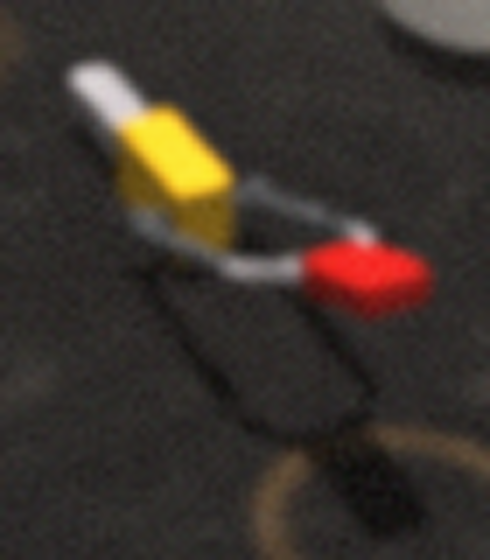

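Both views put the saddle on the side-camera face of the stud, so carrier +x runs towards the scene camera's near edge. The pin already points roughly that way, and its ring is lifted a little off the bench. I'll fit both poses.

```bash
cat > fit.py <<'E'
from h import *
from scipy.optimize import least_squares
S=camera_info("scene");D=camera_info("side")
def sp(p,x0,y0,f):return (np.array(p)+.5)/f-.5+[x0,y0]
# carrier
obs=[]
a,b=.086,.056
sc=lambda p:sp(p,180,195,6);dc=lambda p:sp(p,170,150,8)
# order: farleft, farright, nearright, nearleft of scene ; side: 
import itertools
sl=[sc(p) for p in[(238,87),(527,143),(378,472),(31,388)]]
dl=[dc(p) for p in[(702,292),(340,388),(66,184),(400,108)]]
print("scene corners",[onz(S,p,.04).round(4) for p in sl]);print("side",[onz(D,p,.04).round(4) for p in dl])
loc=np.array([[-a,-b],[-a,b],[a,b],[a,-b]])
def T(q,l,z):
    c,s=np.cos(q[2]),np.sin(q[2]);l=np.atleast_2d(l);return np.c_[q[0]+c*l[:,0]-s*l[:,1],q[1]+s*l[:,0]+c*l[:,1],np.full(len(l),z)+ (l[:,2] if l.shape[1]>2 else 0)]
m=np.mean([onz(S,p,.04) for p in sl],0)
for sg in(1,-1):
  L=loc*[1,sg]
  for th in np.linspace(-3,3,7):
    f=lambda q:np.r_[(proj(S,T(q,L,.04))-sl).ravel(),(proj(D,T(q,L,.04))-dl).ravel()]
    r=least_squares(f,[m[0],m[1],th])
    if r.cost<200: print(sg,r.x,r.cost,r.fun.round(1))
sp_=lambda p:sp(p,270,140,9);dp=lambda p:sp(p,245,240,7)
print("tab",tri([(S,sp_((346,154))),(D,dp((368,270)))]))
print("tip",tri([(S,sp_((185,440))),(D,dp((82,80)))]), onz(S,sp_((183,440)),.01),onz(D,dp((82,82)),.01))
print("head top rear", tri([(S,sp_((265,318))),(D,dp((206,185)))]),"head top front",tri([(S,sp_((222,368))),(D,dp((142,118)))]))
E
python3 fit.py
```

```text
scene corners [array([0.5598, 0.0092, 0.04  ]), array([ 0.4514, -0.0122,  0.04  ]), array([0.4155, 0.1565, 0.04  ]), array([0.5249, 0.1776, 0.04  ])]
side [array([0.5604, 0.0071, 0.04  ]), array([ 0.4522, -0.015 ,  0.04  ]), array([0.4177, 0.1535, 0.04  ]), array([0.5277, 0.1772, 0.04  ])]
1 [ 0.4889123   0.08182337 -4.50944308] 1.3105671339904612 [-0.4 -0.2  0.3 -0.4 -0.1 -0.8 -0.6 -0.3 -0.  -0.3 -0.5 -0.2 -0.5 -0.1
 -0.5  0. ]
1 [ 0.4889123   0.08182337 -4.50944308] 1.3105671339904248 [-0.4 -0.2  0.3 -0.4 -0.1 -0.8 -0.6 -0.3 -0.  -0.3 -0.5 -0.2 -0.5 -0.1
 -0.5  0. ]
1 [0.4889123  0.08182337 1.77374223] 1.3105671339904332 [-0.4 -0.2  0.3 -0.4 -0.1 -0.8 -0.6 -0.3 -0.  -0.3 -0.5 -0.2 -0.5 -0.1
 -0.5  0. ]
1 [0.4889123  0.08182337 1.77374223] 1.3105671339904073 [-0.4 -0.2  0.3 -0.4 -0.1 -0.8 -0.6 -0.3 -0.  -0.3 -0.5 -0.2 -0.5 -0.1
 -0.5  0. ]
1 [0.4889123  0.08182337 1.77374223] 1.3105671339904281 [-0.4 -0.2  0.3 -0.4 -0.1 -0.8 -0.6 -0.3 -0.  -0.3 -0.5 -0.2 -0.5 -0.1
 -0.5  0. ]
1 [0.4889123  0.08182337 1.77374223] 1.3105671339904155 [-0.4 -0.2  0.3 -0.4 -0.1 -0.8 -0.6 -0.3 -0.  -0.3 -0.5 -0.2 -0.5 -0.1
 -0.5  0. ]
1 [0.4889123  0.08182337 1.77374223] 1.3105671339904688 [-0.4 -0.2  0.3 -0.4 -0.1 -0.8 -0.6 -0.3 -0.  -0.3 -0.5 -0.2 -0.5 -0.1
 -0.5  0. ]
tab [ 0.48400695 -0.33467391  0.04484275]
tip [ 0.47662486 -0.19626647  0.01250547] [ 0.47831156 -0.19971497  0.01      ] [ 0.47810156 -0.19315714  0.01      ]
head top rear [ 0.48010572 -0.26208608  0.02117541] head top front [ 0.47919903 -0.22834779  0.01990544]
```

```bash
cat >> h.py <<'E'
def show(pos,Rt,st=None):
    st=st or ctrl.get_state();R0=Ro.from_rotvec(st['tool_rot']).as_matrix()
    print("shift",(R0.T@(np.array(pos)-st['position'])).round(4),"turn",Ro.from_matrix(R0.T@Rt).as_rotvec().round(4))
def down(yaw): # tool y axis at yaw in world, z down
    y=np.array([np.cos(yaw),np.sin(yaw),0]);z=np.array([0,0,-1.]);return np.c_[np.cross(y,z),y,z]
E
python3 - <<'E'
from h import *
S=camera_info("scene");D=camera_info("side")
st=ctrl.get_state();print(Ro.from_rotvec(st['tool_rot']).as_matrix().round(3))
for p in[(255,342),(10,520),(230,340)]:print("rail",onz(S,np.array(p)*.64,0))
for p in[(465,285),(470,275)]:print("rail side",onz(D,np.array(p)*.64,0))
for y in (0.03,0.03+np.pi):
  show([.49,.2,.25],down(y))
  show([.48,-.21,.22],down(y))
print(tri([(S,np.array((384,292))*.64),(D,np.array((495,380))*.64)]))
E
```

```text
[[-0.929  0.37  -0.   ]
 [ 0.37   0.929 -0.001]
 [-0.    -0.001 -1.   ]]
rail [0.68318466 0.05867223 0.        ]
rail [0.6935506  0.42181856 0.        ]
rail [0.71862335 0.07325343 0.        ]
rail side [0.69445133 0.07687829 0.        ]
rail side [7.20905267e-01 1.11343484e-01 5.55111512e-17]
shift [-0.3813 -0.2828 -0.0277] turn [-7.0000e-04  5.0000e-04  1.1621e+00]
shift [-0.5236 -0.6674  0.0026] turn [-7.0000e-04  5.0000e-04  1.1621e+00]
shift [-0.3813 -0.2828 -0.0277] turn [-6.0000e-04 -8.0000e-04 -1.9795e+00]
shift [-0.5236 -0.6674  0.0026] turn [-6.0000e-04 -8.0000e-04 -1.9795e+00]
[ 0.60230535 -0.18205108 -0.0104504 ]
```

Request:
{"method": "carry_out", "body": {"commands": [{"tx":-0.38,"ty":-0.283,"tz":-0.028,"rz":1.162},{"tx":-0.38,"ty":-0.283,"tz":-0.028,"rz":1.162},{"tx":-0.38,"ty":-0.283,"tz":-0.028,"rz":1.162},{"tx":-0.38,"ty":-0.283,"tz":-0.028,"rz":1.162},{"tx":-0.38,"ty":-0.283,"tz":-0.028,"rz":1.162},{"tx":-0.38,"ty":-0.283,"tz":-0.028,"rz":1.162},{"tx":-0.38,"ty":-0.283,"tz":-0.028,"rz":1.162},{"tx":-0.38,"ty":-0.283,"tz":-0.028,"rz":1.162},{"tx":-0.524,"ty":-0.667,"tz":0.003,"rz":1.162},{"tx":-0.524,"ty":-0.667,"tz":0.003,"rz":1.162},{"tx":-0.524,"ty":-0.667,"tz":0.003,"rz":1.162},{"tx":-0.524,"ty":-0.667,"tz":0.003,"rz":1.162}]}}

```text
invalid input
```

```bash
python3 - <<'E'
from h import *
st=ctrl.get_state();print(st['time'],st['position'],st['joint_positions'].round(2),st['ft_force'])
w=camera_info("wrist");R0=Ro.from_rotvec(st['tool_rot']).as_matrix()
print("cam in tool",R0.T@(-w['R'].T@w['t']-st['position']), (w['R']@R0).round(2))
crop(get_image("wrist"),56,92,456,292,2,"w1.png")
show([.48,-.21,.22],down(.03))
E
```

```text
0.25 [0.24030103 0.60369969 0.22206146] [-1.18  0.32 -0.07  1.45  0.02  1.37 -0.06] [ 0.42219418  0.05099967 -0.14673705]
cam in tool [ 0.07867619  0.00129029 -0.1635801 ] [[ 0.    1.    0.  ]
 [-0.96  0.   -0.29]
 [-0.29 -0.    0.96]]
shift [-0.5236 -0.6675  0.0026] turn [-5.0000e-04  4.0000e-04  1.1621e+00]
```

View pics/w1.png

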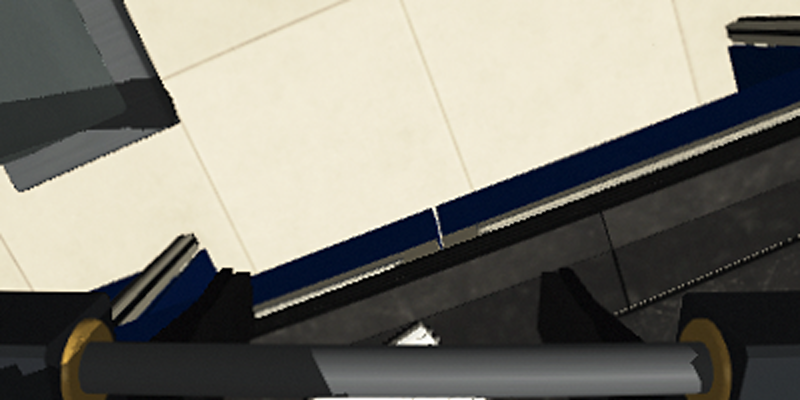

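Request:
{"method": "carry_out", "body": {"commands": [{"tx":-0.38,"ty":-0.283,"tz":-0.028,"rx":0,"ry":0,"rz":1.162,"jaw":1},{"tx":-0.38,"ty":-0.283,"tz":-0.028,"rx":0,"ry":0,"rz":1.162,"jaw":1},{"tx":-0.38,"ty":-0.283,"tz":-0.028,"rx":0,"ry":0,"rz":1.162,"jaw":1},{"tx":-0.38,"ty":-0.283,"tz":-0.028,"rx":0,"ry":0,"rz":1.162,"jaw":1},{"tx":-0.38,"ty":-0.283,"tz":-0.028,"rx":0,"ry":0,"rz":1.162,"jaw":1},{"tx":-0.38,"ty":-0.283,"tz":-0.028,"rx":0,"ry":0,"rz":1.162,"jaw":1},{"tx":-0.38,"ty":-0.283,"tz":-0.028,"rx":0,"ry":0,"rz":1.162,"jaw":1},{"tx":-0.38,"ty":-0.283,"tz":-0.028,"rx":0,"ry":0,"rz":1.162,"jaw":1},{"tx":-0.524,"ty":-0.667,"tz":0.003,"rx":0,"ry":0,"rz":1.162,"jaw":1},{"tx":-0.524,"ty":-0.667,"tz":0.003,"rx":0,"ry":0,"rz":1.162,"jaw":1},{"tx":-0.524,"ty":-0.667,"tz":0.003,"rx":0,"ry":0,"rz":1.162,"jaw":1},{"tx":-0.524,"ty":-0.667,"tz":0.003,"rx":0,"ry":0,"rz":1.162,"jaw":1}]}}

```text
time: 1.8
position: [0.4836, -0.0507, 0.2319]
tool_rot: [2.187, 2.255, 0.002]
ft_force: [1.4, 0.1, 0.1]
grip_width: 1.0
```

```bash
python3 - <<'E'
from h import *
show([.48,-.21,.22],down(.03))
crop(get_image("wrist"),56,0,456,200,2,"w2.png")
E
```

```text
shift [-0.1591 -0.0084  0.0118] turn [ 0.0012 -0.0007  0.0002]
```

View pics/w2.png

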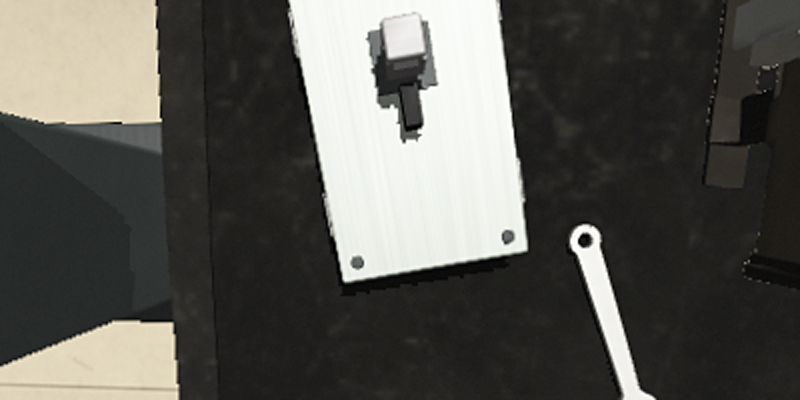

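This wrist view shows the stud top at about (404,36) and the saddle at (411,107), on the -y world side, which confirms the entry side.

```bash
python3 - <<'E'
from h import *
w=camera_info("wrist");f=lambda p:(np.array(p)+.5)/2-.5+[56,0]
print("stud top",[onz(w,f(p),.084).round(4) for p in[(381,16),(423,13),(424,57),(385,61)]])
print("saddle top",[onz(w,f(p),.0582).round(4) for p in[(401,85),(420,83),(423,126),(405,129)]])
q=[.4889,.0818,1.7737];c,s=np.cos(q[2]),np.sin(q[2])
for l in[(30,0,0),(-2,0,0),(20,0,0)]:print(l,q[0]+(c*l[0]-s*l[1])/1e3,q[1]+(s*l[0]+c*l[1])/1e3)
print("corner cover",onz(w,f((342,283)),.04),onz(w,f((527,251)),.04), "model", [(q[0]+c*a-s*b,q[1]+s*a+c*b) for a,b in[(-.086,.056),(-.086,-.056)]])
E
```

```text
stud top [array([0.4728, 0.1105, 0.084 ]), array([0.4928, 0.1123, 0.084 ]), array([0.4938, 0.0926, 0.084 ]), array([0.475 , 0.0904, 0.084 ])]
saddle top [array([0.4831, 0.0846, 0.0582]), array([0.4931, 0.0858, 0.0582]), array([0.4953, 0.0643, 0.0582]), array([0.4857, 0.0626, 0.0582])]
(30, 0, 0) 0.48285457152992534 0.11118456728647218
(-2, 0, 0) 0.48930302856467167 0.07984102884756852
(20, 0, 0) 0.4848697143532836 0.10138971152431478
corner cover [ 0.45018174 -0.02252958  0.04      ] [ 0.55989265 -0.00130741  0.04      ] model [(np.float64(0.4513790360127992), np.float64(-0.01372055936535958)), (np.float64(0.561081420548962), np.float64(0.008849040256252421))]
```

Request:
{"method": "carry_out", "body": {"commands": [{"tx":-0.159,"ty":-0.008,"tz":0.012,"rx":0,"ry":0,"rz":0,"jaw":1},{"tx":-0.159,"ty":-0.008,"tz":0.012,"rx":0,"ry":0,"rz":0,"jaw":1},{"tx":-0.159,"ty":-0.008,"tz":0.012,"rx":0,"ry":0,"rz":0,"jaw":1},{"tx":-0.159,"ty":-0.008,"tz":0.012,"rx":0,"ry":0,"rz":0,"jaw":1},{"tx":-0.159,"ty":-0.008,"tz":0.012,"rx":0,"ry":0,"rz":0,"jaw":1}]}}

```text
time: 2.48
position: [0.4809, -0.2066, 0.2196]
tool_rot: [-2.186, -2.255, -0.001]
ft_force: [0.7, 0.3, 0.0]
grip_width: 0.996
```

```bash
python3 - <<'E'
from h import *
w=camera_info("wrist");np.save("w3.npy",w,allow_pickle=True)
im=get_image("wrist");crop(im,0,0,512,384,1,"w3f.png");crop(im,190,120,320,270,4,"w3.png")
st=ctrl.get_state();print(st['position'],st['tool_rot'])
E
```

```text
[ 0.48105887 -0.20612939  0.21962533] [-2.18473099e+00 -2.25663470e+00 -1.08472969e-03]
```

View pics/w3f.png

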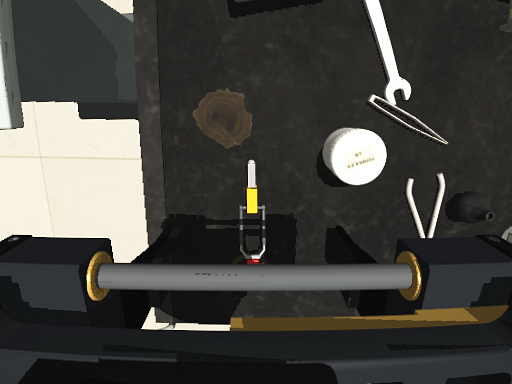

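View pics/w3.png

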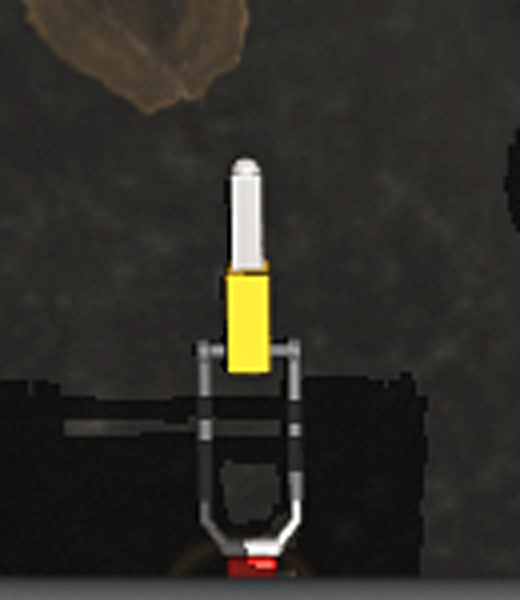

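The wrist view shows the pin nearly along the tool x axis: tip (246,160), head top from (247,275) to (248,373), ring tab at the bottom by the bar. Locating it.

```bash
python3 - <<'E'
from h import *
w=np.load("w3.npy",allow_pickle=True).item();f=lambda p:(np.array(p)+.5)/4-.5+[190,120]
g=lambda p,z:onz(w,f(p),z).round(4)
print("tip",g((245,160),.0105),"shank top front",g((232,177),.015),g((260,177),.015))
print("head top",[g(p,.02) for p in[(227,275),(267,275),(228,373),(269,373)]])
print("hinge",g((198,350),.01),g((299,350),.01))
print("shoulder bottom",g((226,265),.0+.004),g((268,265),.004))
S=camera_info("side");Q=camera_info("scene")
d=get_image("side");crop(d,245,240,315,320,7,"d_pin2.png")
E
```

```text
tip [ 0.4777 -0.1917  0.0105] shank top front [ 0.4738 -0.1965  0.015 ] [ 0.4827 -0.1962  0.015 ]
head top [array([ 0.4731, -0.2274,  0.02  ]), array([ 0.4859, -0.227 ,  0.02  ]), array([ 0.4743, -0.2608,  0.02  ]), array([ 0.4877, -0.2603,  0.02  ])]
hinge [ 0.4639 -0.2566  0.01  ] [ 0.4977 -0.2555  0.01  ]
shoulder bottom [ 0.4724 -0.2284  0.004 ] [ 0.4864 -0.2279  0.004 ]
```

```bash
python3 - <<'E'
from h import *
st=ctrl.get_state()
show([.4800,-.2396,.06],down(.045));show([.4800,-.2396,.0045],down(.045))
E
```

```text
shift [-0.0337 -0.0023  0.1596] turn [ 0.0001 -0.0008 -0.0121]
shift [-0.0337 -0.0023  0.2151] turn [ 0.0001 -0.0008 -0.0121]
```

Request:
{"method": "carry_out", "body": {"commands": [{"tx":-0.034,"ty":-0.002,"tz":0.06,"rx":0,"ry":0,"rz":-0.012,"jaw":1},{"tx":-0.034,"ty":-0.002,"tz":0.12,"rx":0,"ry":0,"rz":-0.012,"jaw":0.7},{"tx":-0.034,"ty":-0.002,"tz":0.16,"rx":0,"ry":0,"rz":-0.012,"jaw":0.6},{"tx":-0.034,"ty":-0.002,"tz":0.16,"rx":0,"ry":0,"rz":-0.012,"jaw":0.6},{"tx":-0.034,"ty":-0.002,"tz":0.16,"rx":0,"ry":0,"rz":-0.012,"jaw":0.6}]}}

```text
time: 3.2
position: [0.4812, -0.2417, 0.0614]
tool_rot: [2.171, 2.268, 0.002]
ft_force: [0.0, -0.5, 0.8]
grip_width: 0.647
```

```bash
python3 - <<'E'
from h import *
show([.4800,-.2396,.0045],down(.045))
st=ctrl.get_state();print(st['position'])
d=get_image("side");crop(d,225,200,335,320,6,"d3.png")
E
```

```text
shift [ 0.0022 -0.0012  0.0569] turn [ 0.0023  0.0006 -0.0014]
[ 0.4811993  -0.24171424  0.06141955]
```

View pics/d3.png

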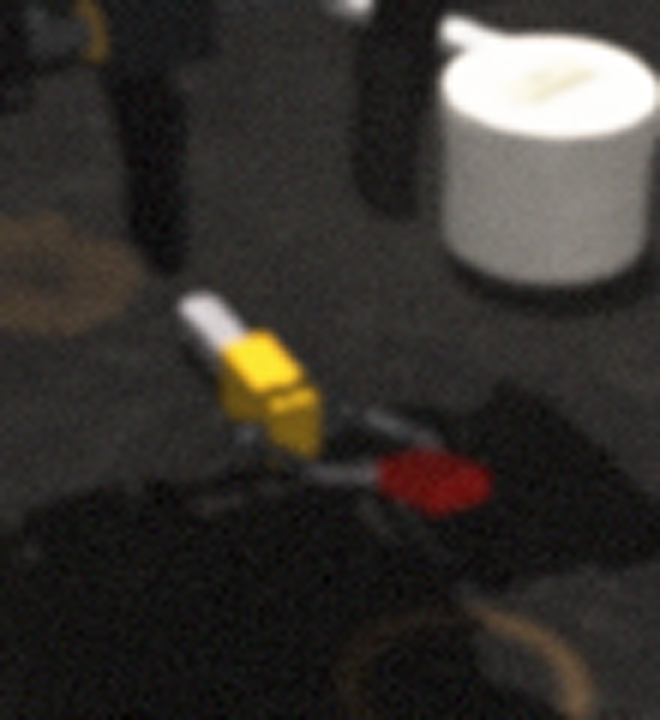

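Fingers straddle the head; descend and grip.

Request:
{"method": "carry_out", "body": {"commands": [{"tx":0.001,"ty":-0.001,"tz":0.03,"rx":0,"ry":0,"rz":0,"jaw":0.6},{"tx":0.001,"ty":-0.001,"tz":0.056,"rx":0,"ry":0,"rz":0,"jaw":0.6},{"tx":0.001,"ty":-0.001,"tz":0.056,"rx":0,"ry":0,"rz":0,"jaw":0.6},{"tx":0.001,"ty":-0.001,"tz":0.056,"rx":0,"ry":0,"rz":0,"jaw":0.1},{"tx":0.001,"ty":-0.001,"tz":0.056,"rx":0,"ry":0,"rz":0,"jaw":0.1},{"tx":0.001,"ty":-0.001,"tz":0.056,"rx":0,"ry":0,"rz":0,"jaw":0.1},{"tx":0.001,"ty":-0.001,"tz":0.056,"rx":0,"ry":0,"rz":0,"jaw":0.1}], "grip_force": 30}}

```text
time: 4.12
position: [0.4789, -0.241, 0.0041]
tool_rot: [2.174, 2.267, 0.001]
ft_force: [0.8, -0.4, -1.0]
grip_width: 0.23
```

Request:
{"method": "carry_out", "body": {"commands": [{"tx":0,"ty":0,"tz":0,"rx":0,"ry":0,"rz":0,"jaw":0.1},{"tx":0,"ty":0,"tz":0,"rx":0,"ry":0,"rz":0,"jaw":0.1},{"tx":0,"ty":0,"tz":0,"rx":0,"ry":0,"rz":0,"jaw":0.1},{"tx":0,"ty":0,"tz":-0.03,"rx":0,"ry":0,"rz":0,"jaw":0.1},{"tx":0,"ty":0,"tz":-0.08,"rx":0,"ry":0,"rz":0,"jaw":0.1},{"tx":0,"ty":0,"tz":-0.11,"rx":0,"ry":0,"rz":0,"jaw":0.1},{"tx":0,"ty":0,"tz":-0.11,"rx":0,"ry":0,"rz":0,"jaw":0.1}]}}

```text
time: 5.0
position: [0.4799, -0.2416, 0.1155]
tool_rot: [2.172, 2.265, 0.004]
ft_force: [0.9, 0.1, -2.1]
grip_width: 0.152
```

```bash
python3 - <<'E'
from h import *
st=ctrl.get_state();print(st['position'],st['grip_width'],st['ft_force'])
d=get_image("side");crop(d,200,130,320,250,6,"d4.png")
y=.203
X=np.array([-np.sin(y),np.cos(y),0])
hm=np.array([.4849,.1014,.07]);print("yaw",y)
# shoulder 12mm ahead of tcp; TCP axis offset +6mm -> tcp z = axis-.006
for back in(.075,):
  t=hm-X*(back+.012);t[2]=.07-.006+.03;show(t,down(y));print(t)
E
```

```text
[ 0.47988988 -0.24162799  0.11552802] 0.1519716984461793 [ 0.91285     0.05674248 -2.12754311]
yaw 0.203
shift [0.2559 0.0345 0.02  ] turn [ 0.0011 -0.0003 -0.1608]
[0.50243995 0.01618644 0.094     ]
```

View pics/d4.png

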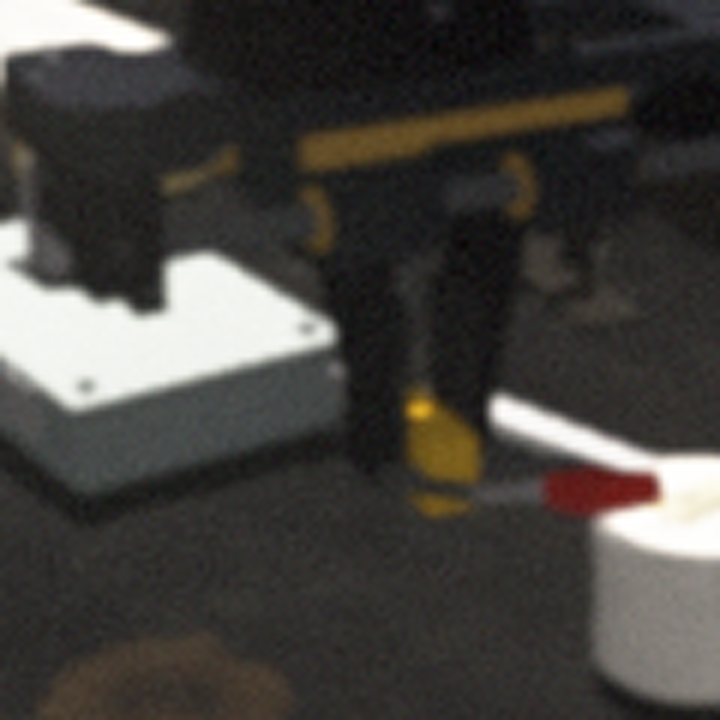

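Request:
{"method": "carry_out", "body": {"commands": [{"tx":0.06,"ty":0.01,"tz":0,"rx":0,"ry":0,"rz":-0.08,"jaw":0.1},{"tx":0.12,"ty":0.02,"tz":0,"rx":0,"ry":0,"rz":-0.16,"jaw":0.1},{"tx":0.18,"ty":0.03,"tz":0,"rx":0,"ry":0,"rz":-0.16,"jaw":0.1},{"tx":0.23,"ty":0.034,"tz":0.01,"rx":0,"ry":0,"rz":-0.16,"jaw":0.1},{"tx":0.256,"ty":0.034,"tz":0.02,"rx":0,"ry":0,"rz":-0.16,"jaw":0.1},{"tx":0.256,"ty":0.034,"tz":0.02,"rx":0,"ry":0,"rz":-0.16,"jaw":0.1},{"tx":0.256,"ty":0.034,"tz":0.02,"rx":0,"ry":0,"rz":-0.16,"jaw":0.1},{"tx":0.256,"ty":0.034,"tz":0.02,"rx":0,"ry":0,"rz":-0.16,"jaw":0.1}]}}

```text
time: 6.05
position: [0.5018, 0.0145, 0.0936]
tool_rot: [1.989, 2.431, -0.001]
ft_force: [-0.7, -0.0, -1.5]
grip_width: 0.16
```

```bash
python3 - <<'E'
from h import *
st=ctrl.get_state();print(st['position'],st['tool_rot'],st['qd'].round(3),st['grip_width'])
w=camera_info("wrist");np.save("w5.npy",w,allow_pickle=True)
im=get_image("wrist");crop(im,160,60,340,270,3,"w5.png");crop(im,0,0,512,384,1,"w5f.png")
d=get_image("side");crop(d,160,130,280,230,6,"d5.png")
d=get_image("scene");crop(d,180,170,280,270,6,"s5.png")
E
```

```text
[0.5018023  0.01446401 0.09362246] [ 1.98923027e+00  2.43126435e+00 -6.58037857e-04] [-0.    -0.005 -0.003 -0.005 -0.003  0.    -0.004] 0.1599873868085736
```

View pics/w5.png

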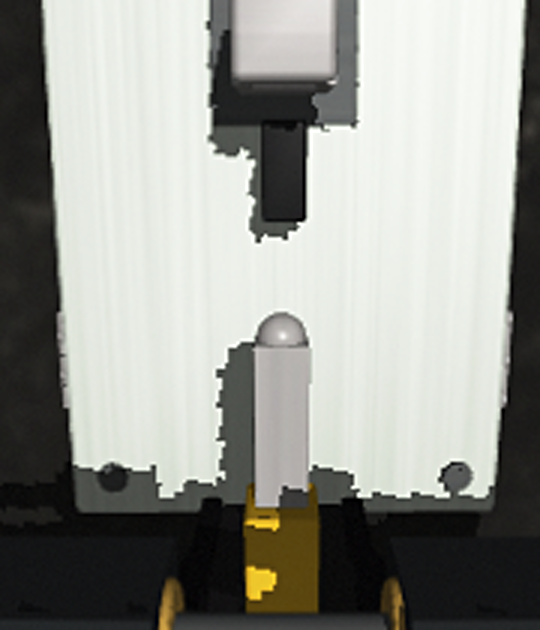

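View pics/d5.png

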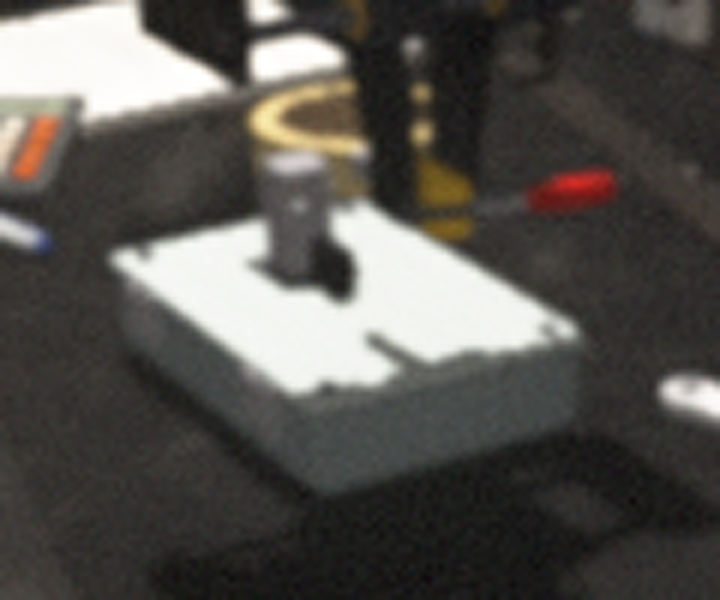

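View pics/s5.png

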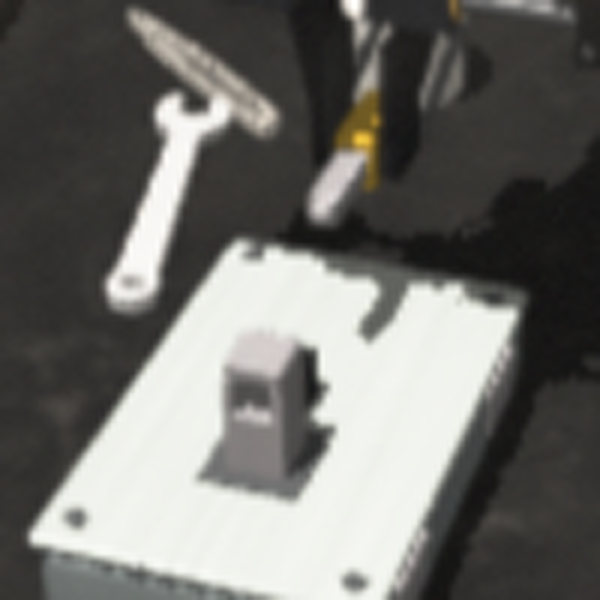

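In the wrist view the shank centre is at x≈282, the saddle at 284 and the stud at 284, so the pin is almost aligned already. Quantifying it in the tool frame.

```bash
python3 - <<'E'
from h import *
w=np.load("w5.npy",allow_pickle=True).item();f=lambda p:(np.array(p)+.5)/3-.5+[160,60]
pos=np.array([0.5018023,0.01446401,0.09362246]);R0=Ro.from_rotvec([1.98923,2.43126,-.00066]).as_matrix()
g=lambda p,z:((R0.T@(onz(w,f(p),z)-pos))*1e3).round(1)
z=.0996
print("shank top front",g((256,347),z+.005),g((310,347),z+.005),"rear",g((254,490),z+.005),g((308,485),z+.005),"tip",g((283,313),z+.001))
print("shoulder",g((245,487),z+.01),g((319,487),z+.01))
print("stud top entry edge",g((235,76),.084),g((335,76),.084),"far",g((232,0),.084),g((337,0),.084))
print("saddle",g((263,122),.0582),g((306,122),.0582),g((263,218),.0582),g((306,220),.0582))
print("cover rear corners",g((77,512),.04),g((494,495),.04))
print("cover left/right edge",g((45,20),.04),g((525,20),.04),g((68,400),.04),g((502,400),.04))
print("cover holes",g((113,477),.04),g((456,476),.04))
c=.4889,.0818,1.7737
X=np.array([np.cos(c[2]),np.sin(c[2]),0]);Y=np.array([-X[1],X[0],0]);O=np.array([c[0],c[1],0])
for l in[(.02,0,.07),(.02,.01,.084),(.02,-.01,.084),(-.086,.056,.04),(-.086,-.056,.04),(.0,.0,.0582)]:print("model",l,(R0.T@(O+X*l[0]+Y*l[1]+[0,0,l[2]]-pos)*1e3).round(1))
D=camera_info("side");S=camera_info("scene")
print("tip tri",tri([(S,(np.array((325,215))+.5)/6-.5+[180,170])]) if 0 else "")
ts=(np.array((322,212))+.5)/6-.5+[180,170]
print("scene tip at guess",proj(S,pos+R0@np.array([.048,0,-.006])),ts)
ht=(np.array((450,226))+.5)/6-.5+[160,130]
E
```

```text
shank top front [ 44.7  -3.7 -11. ] [ 44.7   5.9 -11. ] rear [ 17.5  -4.3 -11. ] [ 18.5   5.8 -11. ] tip [50.1  1.1 -7. ]
shoulder [ 20.1  -5.7 -16. ] [ 20.1   7.6 -16. ]
stud top entry edge [91.8 -7.9  9.6] [91.8 10.8  9.6] far [105.2  -8.3   9.6] [105.2  10.9   9.6]
saddle [84.  -3.2 35.4] [84.   6.1 35.4] [63.4 -3.3 35.4] [63.   6.3 35.4]
cover rear corners [-15.4 -54.   53.6] [-10.4  57.5  53.6]
cover left/right edge [107.7 -54.   53.6] [107.8  57.2  53.6] [ 15.9 -54.2  53.6] [16.  57.7 53.6]
cover holes [ -5.3 -43.7  53.6] [-5.  47.  53.6]
model (0.02, 0, 0.07) [88.6  0.6 23.6]
model (0.02, 0.01, 0.084) [88.5 -9.4  9.6]
model (0.02, -0.01, 0.084) [88.6 10.6  9.6]
model (-0.086, 0.056, 0.04) [-17.6 -55.   53.6]
model (-0.086, -0.056, 0.04) [-17.2  57.   53.6]
model (0.0, 0.0, 0.0582) [68.6  0.7 35.4]
tip tri 
scene tip at guess [[232.75378383 206.39510024]] [233.25       204.91666667]
```

```bash
cat > ov.py <<'E'
from h import *
import sys
def pinpts(pos,R0,sx=.0138,sy=.001,sz=-.0059,pitch=0):
    # pin frame: x=tool x, y=-tool y, z=-tool z
    c,s=np.cos(pitch),np.sin(pitch)
    def P(x,y,z):
        x,z=(x+.0138)*c-z*s-.0138,(x+.0138)*s+z*c
        return pos+R0@np.array([sx+x,sy-y,sz-z])
    E=[]
    for a,b,h,k in[(-.034,0,.007,.01),(0,.031,.005,.005)]:
        C=[P(x,y,z) for x in(a,b) for y in(-h,h) for z in(-k,k)]
        for i in range(8):
            for j in range(i):
                if bin(i^j).count('1')==1:E.append((C[i],C[j]))
    E.append((P(.031,0,0),P(.036,0,0)))
    return E
def overlay(cam,im,E,box,f,name,col=(0,255,0)):
    x0,y0,x1,y1=box;o=cv2.resize(im[y0:y1,x0:x1,::-1],None,fx=f,fy=f,interpolation=cv2.INTER_CUBIC)
    for a,b in E:
        p=((proj(cam,np.array([a,b]))-[x0,y0]+.5)*f-.5).round().astype(int)
        cv2.line(o,tuple(map(int,p[0])),tuple(map(int,p[1])),col,1,cv2.LINE_AA)
    cv2.imwrite("pics/"+name,o)
E
python3 - <<'E'
from ov import *
st=ctrl.get_state();pos=st['position'];R0=Ro.from_rotvec(st['tool_rot']).as_matrix();E=pinpts(pos,R0)
ims=[get_image(n) for n in("scene","side")]
a,b=camera_info("scene"),camera_info("side")
overlay(a,ims[0],E,(215,170,265,220),10,"o_s.png");overlay(b,ims[1],E,(200,130,270,180),10,"o_d.png")
E
python3 -c "
import cv2,numpy as np
a=cv2.imread('pics/o_s.png');b=cv2.imread('pics/o_d.png')
print(a.shape,b.shape)
c=np.zeros((500,1200,3),np.uint8);c[:,:500]=a;c[:,500:]=b[:500];cv2.imwrite('pics/o1.png',cv2.resize(c,(800,333),interpolation=cv2.INTER_AREA))"
```

```text
(500, 500, 3) (500, 700, 3)
```

View pics/o1.png

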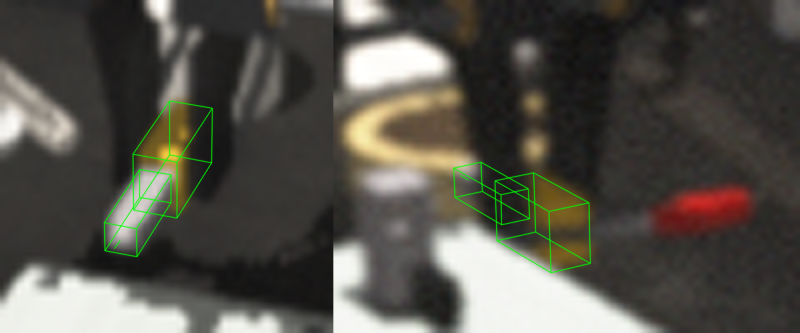

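Request:
{"method": "carry_out", "body": {"commands": [{"tx":0,"ty":0.0005,"tz":0.015,"rx":0,"ry":0,"rz":0,"jaw":0.1},{"tx":0,"ty":0.0005,"tz":0.03,"rx":0,"ry":0,"rz":0,"jaw":0.1},{"tx":0.015,"ty":0.0005,"tz":0.03,"rx":0,"ry":0,"rz":0,"jaw":0.1},{"tx":0.03,"ty":0.0005,"tz":0.03,"rx":0,"ry":0,"rz":0,"jaw":0.1},{"tx":0.03,"ty":0.0005,"tz":0.03,"rx":0,"ry":0,"rz":0,"jaw":0.1},{"tx":0.03,"ty":0.0005,"tz":0.03,"rx":0,"ry":0,"rz":0,"jaw":0.1},{"tx":0.03,"ty":0.0005,"tz":0.03,"rx":0,"ry":0,"rz":0,"jaw":0.1}]}}

```text
time: 7.18
position: [0.4965, 0.0453, 0.064]
tool_rot: [1.987, 2.433, 0.001]
ft_force: [-0.2, 0.4, -1.6]
grip_width: 0.162
```

```bash
python3 - <<'E'
from ov import *
st=ctrl.get_state();pos=st['position'];R0=Ro.from_rotvec(st['tool_rot']).as_matrix();print(pos,st['tool_rot'],st['ft_force'])
w=camera_info("wrist");im=get_image("wrist");crop(im,160,40,340,250,3,"w6.png")
b=camera_info("side");d=get_image("side")
overlay(b,d,pinpts(pos,R0),(180,130,270,200),8,"o_d6.png")
g=lambda p,z:((R0.T@(onz(w,(np.array(p)+.5)/3-.5+[160,40],z)-pos))*1e3).round(1)
np.save("w6.npy",dict(w=w,pos=pos,R0=R0),allow_pickle=True)
E
```

```text
[0.4965409  0.0452757  0.06401254] [1.98666231e+00 2.43310393e+00 7.90350335e-04] [-0.2134486   0.3866375  -1.55221609]
```

View pics/w6.png

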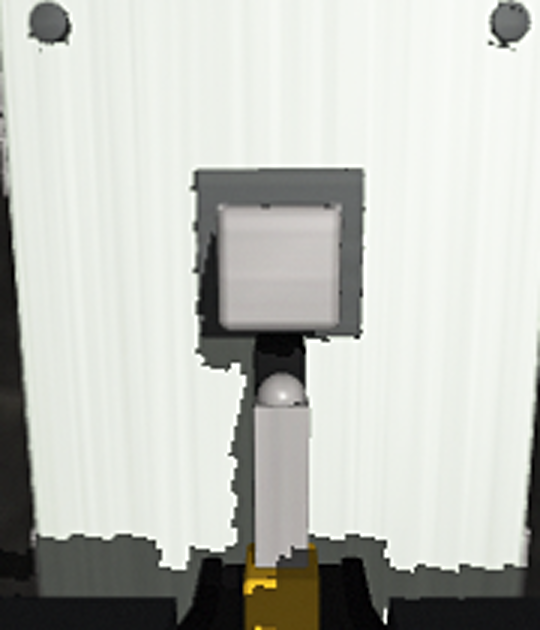

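View pics/o_d6.png

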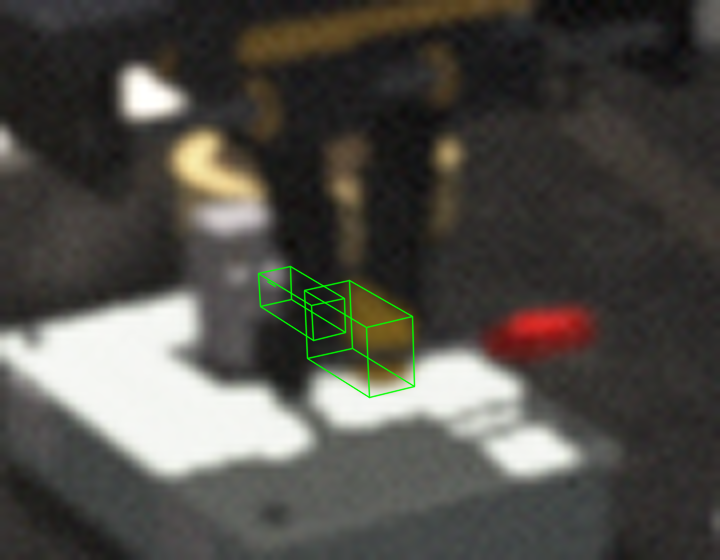

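Aligned within about 0.4 mm laterally and the nose is 10 mm short of the hole. Pushing in.

Request:
{"method": "carry_out", "body": {"commands": [{"tx":0.007,"ty":-0.0003,"tz":0,"rx":0,"ry":0,"rz":0,"jaw":0.1},{"tx":0.014,"ty":-0.0003,"tz":0,"rx":0,"ry":0,"rz":0,"jaw":0.1},{"tx":0.018,"ty":-0.0003,"tz":0,"rx":0,"ry":0,"rz":0,"jaw":0.1},{"tx":0.018,"ty":-0.0003,"tz":0,"rx":0,"ry":0,"rz":0,"jaw":0.1},{"tx":0.018,"ty":-0.0003,"tz":0,"rx":0,"ry":0,"rz":0,"jaw":0.1}]}}

```text
time: 7.9
position: [0.4924, 0.0631, 0.0637]
tool_rot: [1.986, 2.434, -0.0]
ft_force: [-0.8, 0.0, -2.1]
grip_width: 0.16
```

Request:
{"method": "carry_out", "body": {"commands": [{"tx":0.007,"ty":0,"tz":0,"rx":0,"ry":0,"rz":0,"jaw":0.1},{"tx":0.014,"ty":0,"tz":0,"rx":0,"ry":0,"rz":0,"jaw":0.1},{"tx":0.02,"ty":0,"tz":0,"rx":0,"ry":0,"rz":0,"jaw":0.1},{"tx":0.022,"ty":0,"tz":0,"rx":0,"ry":0,"rz":0,"jaw":0.1},{"tx":0.022,"ty":0,"tz":0,"rx":0,"ry":0,"rz":0,"jaw":0.1}]}}

```text
time: 8.52
position: [0.4879, 0.0849, 0.0637]
tool_rot: [1.986, 2.434, 0.0]
ft_force: [1.0, -0.2, -0.8]
grip_width: 0.155
```

```bash
python3 - <<'E'
from h import *
st=ctrl.get_state();print(st['position'],st['ft_force'])
crop(get_image("scene"),190,185,270,265,7,"s7.png");crop(get_image("wrist"),160,130,340,340,3,"w7.png")
E
```

```text
[0.48794646 0.08494985 0.06373153] [ 0.96305585 -0.17252058 -0.78962149]
```

View pics/s7.png

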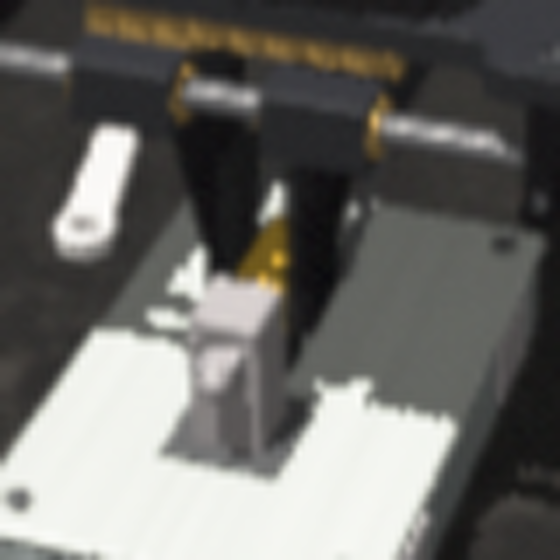

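View pics/w7.png

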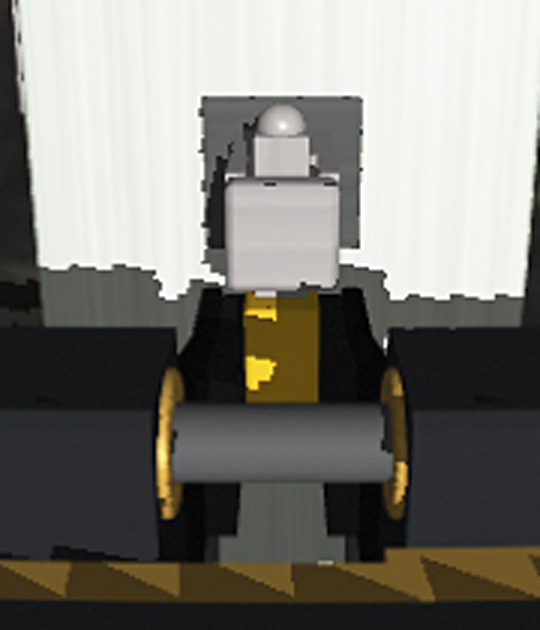

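The pin is through; the nose shows on the far side and a few mm of shank remain at the entry. Finishing the push slowly.

Request:
{"method": "carry_out", "body": {"commands": [{"tx":0.002,"ty":0,"tz":0,"rx":0,"ry":0,"rz":0,"jaw":0.1},{"tx":0.004,"ty":0,"tz":0,"rx":0,"ry":0,"rz":0,"jaw":0.1},{"tx":0.0045,"ty":0,"tz":0.0008,"rx":0,"ry":0,"rz":0,"jaw":0.1},{"tx":0.0045,"ty":0,"tz":0.0008,"rx":0,"ry":0,"rz":0,"jaw":0.1}]}}

```text
time: 9.12
position: [0.487, 0.0892, 0.0628]
tool_rot: [-1.986, -2.434, 0.0]
ft_force: [-0.2, -0.1, -1.6]
grip_width: 0.16
```

Request:
{"method": "carry_out", "body": {"commands": [{"tx":0.001,"ty":0,"tz":0,"rx":0,"ry":0,"rz":0,"jaw":0.1},{"tx":0.002,"ty":0,"tz":0,"rx":0,"ry":0,"rz":0,"jaw":0.1},{"tx":0.002,"ty":0,"tz":0,"rx":0,"ry":0,"rz":0,"jaw":0.1}]}}

```text
time: 9.5
position: [0.4869, 0.0894, 0.0629]
tool_rot: [1.986, 2.432, -0.002]
ft_force: [1.0, -4.3, -1.3]
grip_width: 0.156
```

Request:
{"method": "carry_out", "body": {"commands": [{"tx":0.001,"ty":0,"tz":0,"rx":0,"ry":0,"rz":0,"jaw":0.1},{"tx":0.002,"ty":0,"tz":0,"rx":0,"ry":0,"rz":0,"jaw":0.1},{"tx":0.002,"ty":0,"tz":0,"rx":0,"ry":0,"rz":0,"jaw":0.1}]}}

```text
time: 9.88
position: [0.4869, 0.0895, 0.0629]
tool_rot: [1.986, 2.429, -0.004]
ft_force: [0.7, -8.1, -1.0]
grip_width: 0.156
```

```bash
python3 - <<'E'
from h import *
st=ctrl.get_state();print(st['position'],st['ft_force'])
crop(get_image("scene"),190,185,270,265,7,"s8.png");crop(get_image("wrist"),180,130,320,260,4,"w8.png")
E
```

```text
[0.48694796 0.08948086 0.06293584] [ 0.74198533 -8.05529533 -0.96383222]
```

View pics/w8.png

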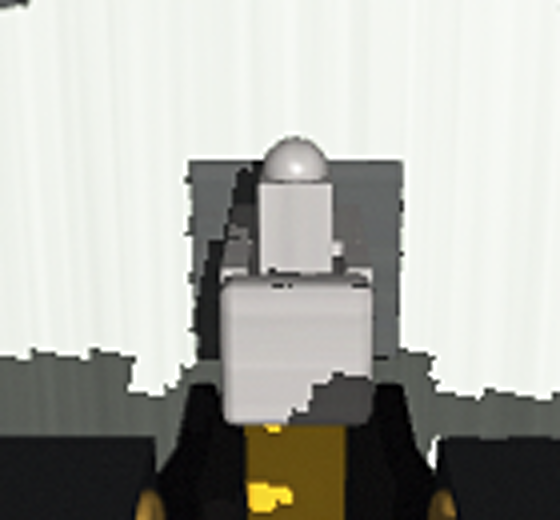

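Request:
{"method": "carry_out", "body": {"commands": [{"tx":-0.003,"ty":0,"tz":0.0005,"rx":0,"ry":0,"rz":0,"jaw":0.1},{"tx":-0.003,"ty":0,"tz":0.0005,"rx":0,"ry":0,"rz":0,"jaw":0.3},{"tx":-0.003,"ty":0,"tz":0.0005,"rx":0,"ry":0,"rz":0,"jaw":0.4},{"tx":-0.003,"ty":0,"tz":0.0005,"rx":0,"ry":0,"rz":0,"jaw":0.4},{"tx":-0.003,"ty":0,"tz":-0.04,"rx":0,"ry":0,"rz":0,"jaw":0.4},{"tx":-0.003,"ty":0,"tz":-0.09,"rx":0,"ry":0,"rz":0,"jaw":0.4},{"tx":-0.05,"ty":0,"tz":-0.1,"rx":0,"ry":0,"rz":0,"jaw":0.4},{"tx":-0.05,"ty":0,"tz":-0.1,"rx":0,"ry":0,"rz":0,"jaw":0.4},{"tx":-0.05,"ty":0,"tz":-0.1,"rx":0,"ry":0,"rz":0,"jaw":0.4}]}}

```text
time: 11.1
position: [0.4959, 0.0448, 0.1627]
tool_rot: [-1.986, -2.433, -0.001]
ft_force: [-0.1, 0.2, -0.3]
grip_width: 0.408
```

```bash
python3 - <<'E'
from h import *
st=ctrl.get_state();pos=st['position'];R0=Ro.from_rotvec(st['tool_rot']).as_matrix();print(pos,st['tool_rot'],st['ft_force'],st['grip_width'])
w=camera_info("wrist");np.save("w9.npy",dict(w=w,pos=pos,R0=R0),allow_pickle=True)
im=get_image("wrist");crop(im,160,90,340,290,3,"w9.png")
crop(get_image("scene"),190,165,280,265,6,"s9.png");crop(get_image("side"),180,150,280,220,7,"d9.png")
E
```

```text
[0.49594988 0.04476433 0.16268427] [-1.98555797e+00 -2.43348770e+00 -5.26340583e-04] [-0.11426347  0.21333976 -0.26265398] 0.4078364412174159
```

View pics/w9.png

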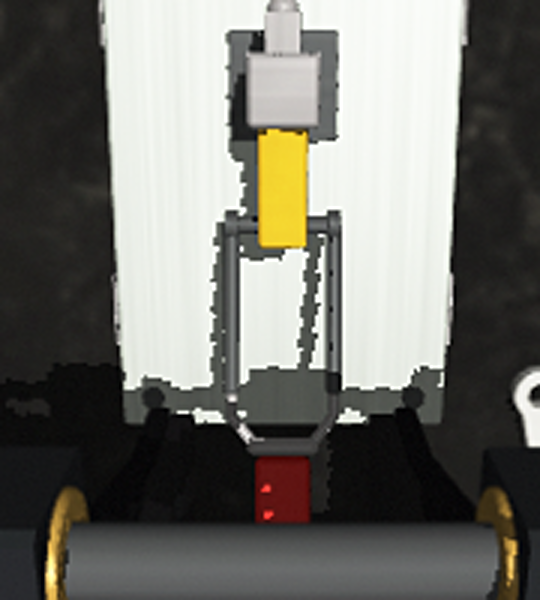

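View pics/s9.png

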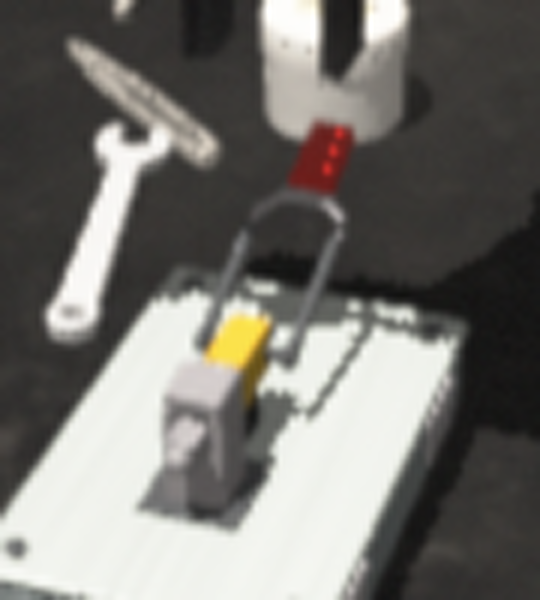

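View pics/d9.png

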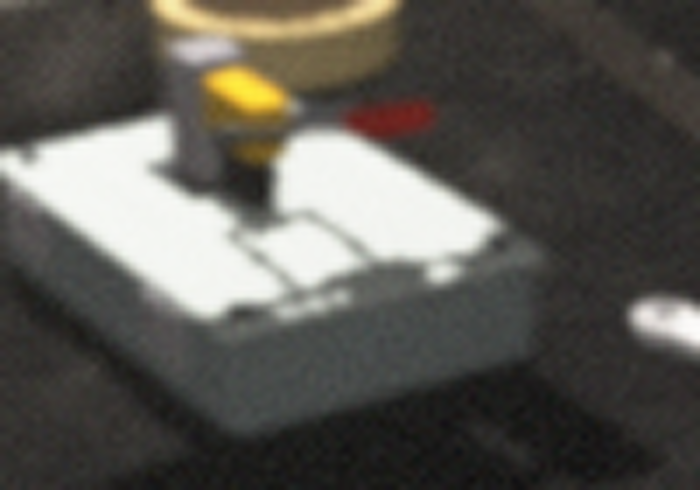

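The head is seated on the saddle, shoulder against the stud, and the ring is still laid back with the tab at (282,490) in the wrist crop. Locating the tab.

```bash
python3 - <<'E'
from h import *
S=camera_info("scene");D=camera_info("side")
n=np.load("w9.npy",allow_pickle=True).item();w=n['w'];pos=n['pos'];R0=n['R0']
R=down(.203);hinge=np.array([.4869,.0895,.0685])+R@np.array([-.0152,.0008,0]);hinge[2]=.0685
print("hinge",hinge)
f=lambda p:(np.array(p)+.5)/3-.5+[160,90]
ts=(np.array((322,158))+.5)/6-.5+[190,165];td=(np.array((391,118))+.5)/7-.5+[180,150]
t=tri([(S,ts),(D,td)]);print("tab tri",t,proj(S,t)-ts,proj(D,t)-td)
v=R.T@(t-hinge);print("tab rel hinge tool",v,np.linalg.norm(v),"elev from back",np.arctan2(-v[2],-v[0]))
# wrist: tab front edge centre (68mm) and hinge knuckles
for z in(.06,.07,.08,.09):
  print(z,[((R.T@(onz(w,f(p),z)-hinge))*1e3).round(1) for p in[(256,458),(311,458)]])
print("hinge knuckles",[((R.T@(onz(w,f(p),.0685)-hinge))*1e3).round(1) for p in[(232,226),(333,226)]], "head top",[((R.T@(onz(w,f(p),.0785)-hinge))*1e3).round(1) for p in[(258,131),(307,131),(259,247),(306,247)]])
E
```

```text
hinge [0.49074802 0.0747734  0.0685    ]
tab tri [ 0.50722334 -0.00439121  0.09647615] [[-0.25979797 -0.29371406]] [[-0.28634676  0.28251898]]
tab rel hinge tool [-0.08086062  0.00017675 -0.02797615] 0.0855636390093424 elev from back 0.3330889002745299
0.06 [array([-80.1,  -8.6,   8.5]), array([-80.1,   9.6,   8.5])]
0.07 [array([-75.2,  -8.3,  -1.5]), array([-75.2,   9.3,  -1.5])]
0.08 [array([-70.4,  -8. , -11.5]), array([-70.4,   8.9, -11.5])]
0.09 [array([-65.5,  -7.7, -21.5]), array([-65.5,   8.6, -21.5])]
hinge knuckles [array([ -0.4, -14.8,   0. ]), array([-0.4, 15.1,  0. ])] head top [array([ 28.2,  -6.6, -10. ]), array([ 28.2,   6.9, -10. ]), array([ -4.6,  -6.6, -10. ]), array([ -4.6,   6.9, -10. ])]
```

```bash
python3 - <<'E'
from h import *
R=down(.203);hinge=np.array([.49075,.07477,.0685])
t=hinge+R@np.array([-.0788,.0004,0]);t[2]=.0946-.008
show(t+[0,0,.03],R);show(t,R)
E
```

```text
shift [-0.0489  0.0015  0.0457] turn [-0.0012 -0.0002  0.0009]
shift [-0.0489  0.0016  0.0757] turn [-0.0012 -0.0002  0.0009]
```

Request:
{"method": "carry_out", "body": {"commands": [{"tx":-0.03,"ty":0.0015,"tz":0.01,"rx":0,"ry":0,"rz":0,"jaw":0.4},{"tx":-0.049,"ty":0.0015,"tz":0.04,"rx":0,"ry":0,"rz":0,"jaw":0.4},{"tx":-0.049,"ty":0.0015,"tz":0.06,"rx":0,"ry":0,"rz":0,"jaw":0.4},{"tx":-0.049,"ty":0.0015,"tz":0.076,"rx":0,"ry":0,"rz":0,"jaw":0.4},{"tx":-0.049,"ty":0.0015,"tz":0.076,"rx":0,"ry":0,"rz":0,"jaw":0.4},{"tx":-0.049,"ty":0.0015,"tz":0.076,"rx":0,"ry":0,"rz":0,"jaw":0.4}], "grip_force": 10}}

```text
time: 12.0
position: [0.5081, -0.0031, 0.0875]
tool_rot: [1.985, 2.435, 0.001]
ft_force: [0.2, -0.7, 0.4]
grip_width: 0.4
```

```bash
python3 - <<'E'
from h import *
st=ctrl.get_state();print(st['position'],st['ft_force'],st['grip_width'])
crop(get_image("scene"),190,145,280,245,6,"s10.png");crop(get_image("side"),180,130,290,220,7,"d10.png")
E
```

```text
[ 0.508093   -0.00305932  0.08745396] [ 0.17452235 -0.73149015  0.38959255] 0.3996519452412694
```

View pics/s10.png

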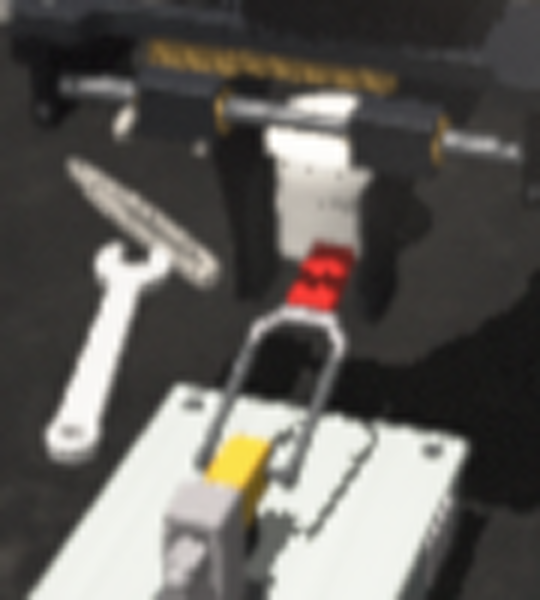

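View pics/d10.png

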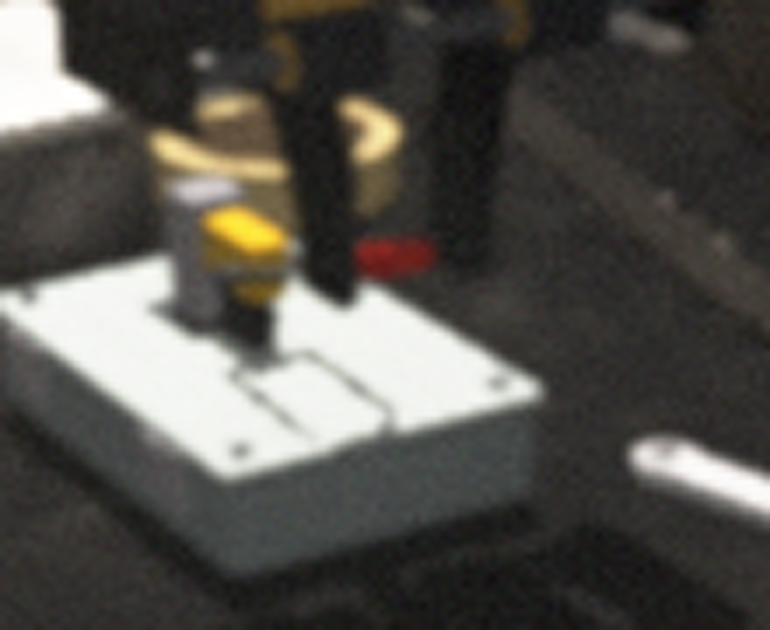

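Request:
{"method": "carry_out", "body": {"commands": [{"tx":0,"ty":0,"tz":0,"rx":0,"ry":0,"rz":0,"jaw":0.1},{"tx":0,"ty":0,"tz":0,"rx":0,"ry":0,"rz":0,"jaw":0.1},{"tx":0,"ty":0,"tz":0,"rx":0,"ry":0,"rz":0,"jaw":0.1},{"tx":0,"ty":0,"tz":0,"rx":0,"ry":0,"rz":0,"jaw":0.1},{"tx":0,"ty":0,"tz":0,"rx":0,"ry":0,"rz":0,"jaw":0.1},{"tx":0,"ty":0,"tz":0,"rx":0,"ry":0,"rz":0,"jaw":0.1}]}}

```text
time: 12.85
position: [0.5075, -0.0037, 0.0869]
tool_rot: [-1.986, -2.434, 0.0]
ft_force: [-0.1, -0.5, 0.7]
grip_width: 0.183
```

Request:
{"method": "carry_out", "body": {"commands": [{"tx":0.0035,"ty":0,"tz":-0.008,"rx":0,"ry":0,"rz":0,"jaw":0.1},{"tx":0.008,"ty":0,"tz":-0.0165,"rx":0,"ry":0,"rz":0,"jaw":0.1},{"tx":0.018,"ty":0,"tz":-0.03,"rx":0,"ry":0,"rz":0,"jaw":0.1},{"tx":0.0305,"ty":0,"tz":-0.041,"rx":0,"ry":0,"rz":0,"jaw":0.1},{"tx":0.0305,"ty":0,"tz":-0.041,"rx":0,"ry":0,"rz":0,"jaw":0.1},{"tx":0.0305,"ty":0,"tz":-0.041,"rx":0,"ry":0,"rz":0,"jaw":0.1}]}}

```text
time: 13.6
position: [0.5017, 0.0274, 0.1281]
tool_rot: [-1.985, -2.435, -0.003]
ft_force: [0.1, 0.7, -1.0]
grip_width: 0.181
```

```bash
python3 - <<'E'
from h import *
st=ctrl.get_state();print(st['position'],st['ft_force'],st['grip_width'])
R=down(.203);print(R.T@(st['position']-np.array([.49075,.07477,.0685])))
crop(get_image("scene"),190,145,280,245,6,"s11.png");crop(get_image("side"),180,110,290,210,7,"d11.png")
E
```

```text
[0.50171109 0.02737827 0.1281448 ] [ 0.13692793  0.70261343 -0.98632205] 0.18113225467324054
[-0.04862845  0.00118143 -0.0596448 ]
```

View pics/s11.png

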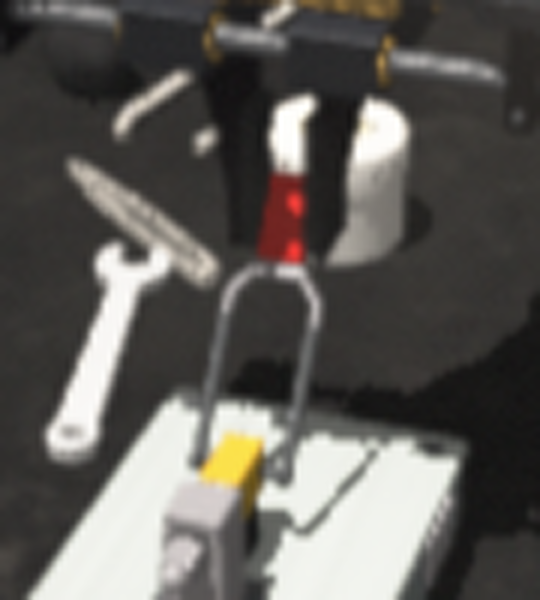

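View pics/d11.png

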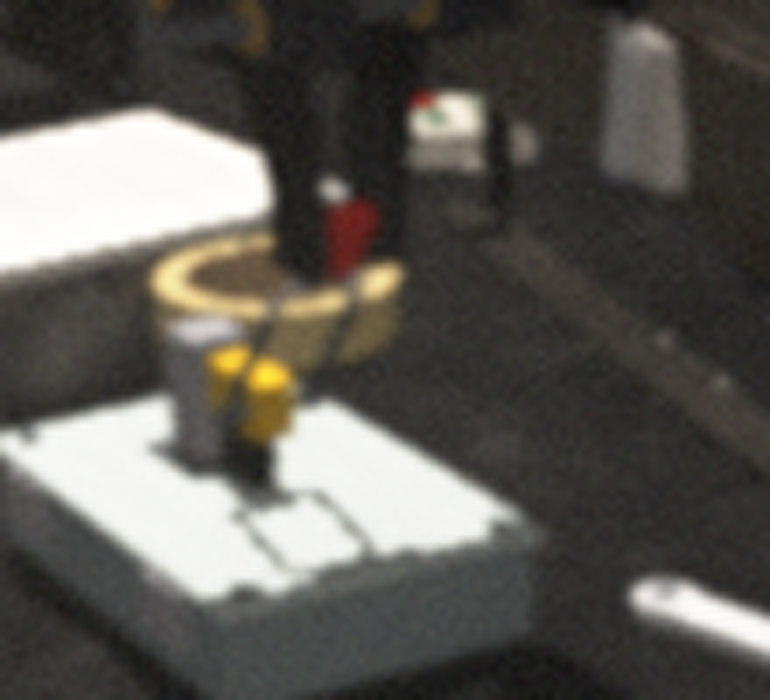

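Ring follows cleanly with ~1 N forces. Continue over the top.

Request:
{"method": "carry_out", "body": {"commands": [{"tx":0.0145,"ty":0,"tz":-0.0084,"rx":0,"ry":0,"rz":0,"jaw":0.1},{"tx":0.0305,"ty":0,"tz":-0.0137,"rx":0,"ry":0,"rz":0,"jaw":0.1},{"tx":0.047,"ty":0,"tz":-0.0158,"rx":0,"ry":0,"rz":0,"jaw":0.1},{"tx":0.0635,"ty":0,"tz":-0.0147,"rx":0,"ry":0,"rz":0,"jaw":0.1},{"tx":0.0795,"ty":0,"tz":-0.0103,"rx":0,"ry":0,"rz":0,"jaw":0.1},{"tx":0.0945,"ty":0,"tz":-0.0027,"rx":0,"ry":0,"rz":0,"jaw":0.1},{"tx":0.1075,"ty":0,"tz":0.0076,"rx":0,"ry":0,"rz":0,"jaw":0.1},{"tx":0.118,"ty":0,"tz":0.0202,"rx":0,"ry":0,"rz":0,"jaw":0.1},{"tx":0.1245,"ty":0,"tz":0.031,"rx":0,"ry":0,"rz":0,"jaw":0.1},{"tx":0.1245,"ty":0,"tz":0.031,"rx":0,"ry":0,"rz":0,"jaw":0.1}]}}

```text
time: 14.95
position: [0.4757, 0.1482, 0.0955]
tool_rot: [-1.985, -2.435, 0.003]
ft_force: [0.9, -0.1, -1.1]
grip_width: 0.182
```

```bash
python3 - <<'E'
from h import *
st=ctrl.get_state();print(st['position'],st['ft_force'],st['grip_width'])
R=down(.203);print(R.T@(st['position']-np.array([.49075,.07477,.0685])))
crop(get_image("scene"),170,170,270,270,6,"s12.png");crop(get_image("side"),160,110,260,210,7,"d12.png")
E
```

```text
[0.47571601 0.14819802 0.09552057] [ 0.9444334  -0.12623531 -1.13671273] 0.1821559756529443
[ 7.49512440e-02  7.84379783e-05 -2.70205741e-02]
```

View pics/s12.png

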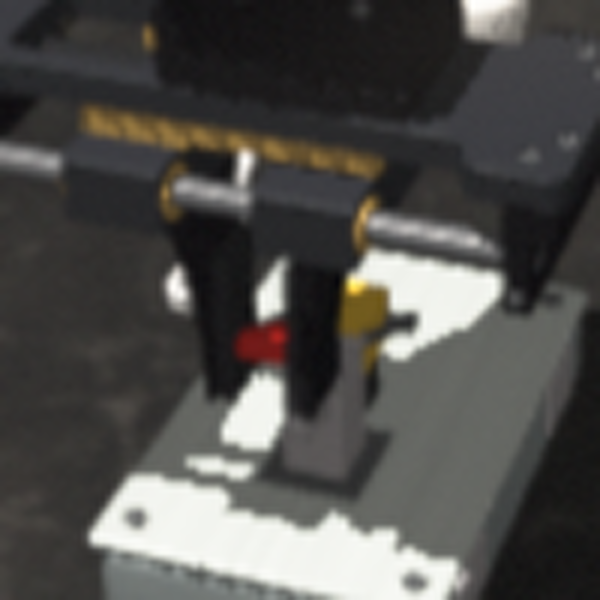

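View pics/d12.png

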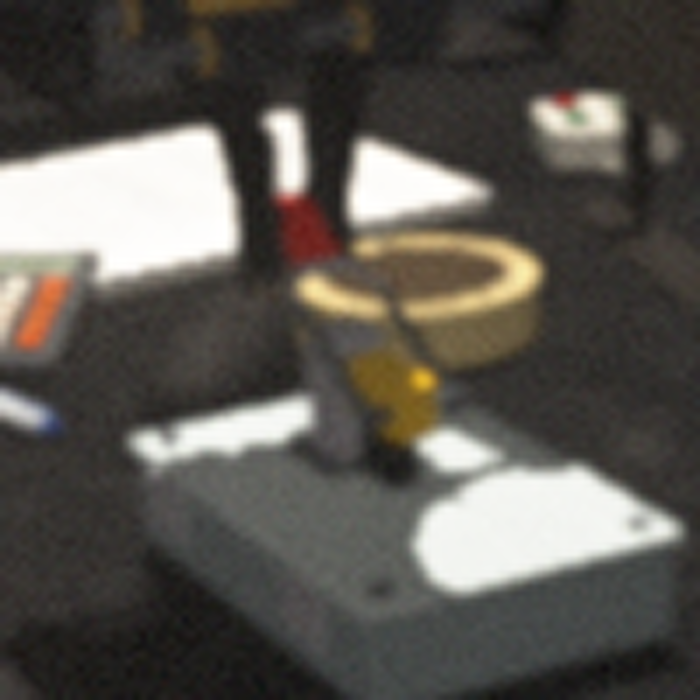

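Ring is past the stud, about 0.45 rad up. Lower a bit more, release, and close the fingers above the tab.

Request:
{"method": "carry_out", "body": {"commands": [{"tx":0.0045,"ty":0,"tz":0.01,"rx":0,"ry":0,"rz":0,"jaw":0.1},{"tx":0.006,"ty":0,"tz":0.0155,"rx":0,"ry":0,"rz":0,"jaw":0.1},{"tx":0.006,"ty":0,"tz":0.0155,"rx":0,"ry":0,"rz":0,"jaw":0.1},{"tx":0.006,"ty":0,"tz":0.0155,"rx":0,"ry":0,"rz":0,"jaw":0.4},{"tx":0.006,"ty":0,"tz":0.0155,"rx":0,"ry":0,"rz":0,"jaw":0.4},{"tx":0.006,"ty":0,"tz":0.0155,"rx":0,"ry":0,"rz":0,"jaw":0.4},{"tx":0.006,"ty":0,"tz":-0.02,"rx":0,"ry":0,"rz":0,"jaw":0.4},{"tx":0.006,"ty":0,"tz":-0.04,"rx":0,"ry":0,"rz":0,"jaw":0.3},{"tx":0.006,"ty":0,"tz":-0.04,"rx":0,"ry":0,"rz":0,"jaw":0.0},{"tx":0.006,"ty":0,"tz":-0.04,"rx":0,"ry":0,"rz":0,"jaw":0.0},{"tx":0.006,"ty":0,"tz":-0.04,"rx":0,"ry":0,"rz":0,"jaw":0.0},{"tx":0.006,"ty":0,"tz":-0.04,"rx":0,"ry":0,"rz":0,"jaw":0.0}]}}

```text
time: 16.55
position: [0.4748, 0.154, 0.1361]
tool_rot: [-1.986, -2.434, 0.002]
ft_force: [-0.7, 0.6, 0.2]
grip_width: 0.019
```

```bash
python3 - <<'E'
from h import *
st=ctrl.get_state();print(st['position'],st['ft_force'],st['grip_width'])
R=down(.203);print(R.T@(st['position']-np.array([.49075,.07477,.0685])))
crop(get_image("scene"),170,170,270,270,6,"s13.png");crop(get_image("side"),160,110,260,210,7,"d13.png");crop(get_image("wrist"),140,200,370,384,3,"w13.png")
E
```

```text
[0.47482014 0.15396804 0.13613511] [-0.68307981  0.60053593  0.22044583] 0.01927785872338138
[ 0.08078339  0.00036425 -0.06763511]
```

View pics/s13.png

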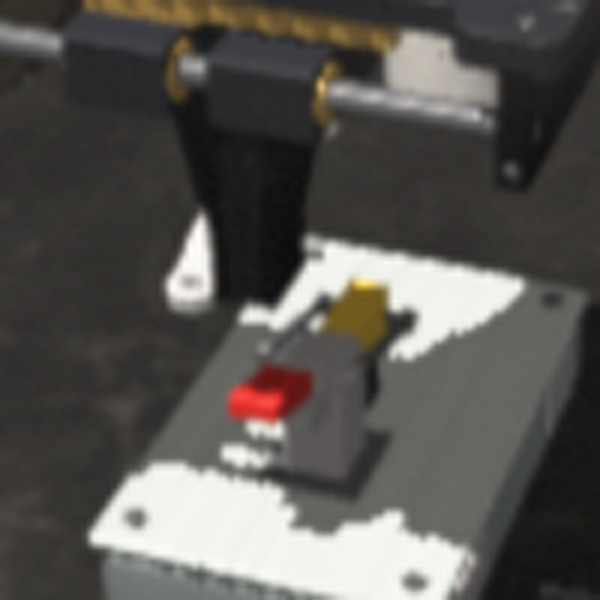

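View pics/d13.png

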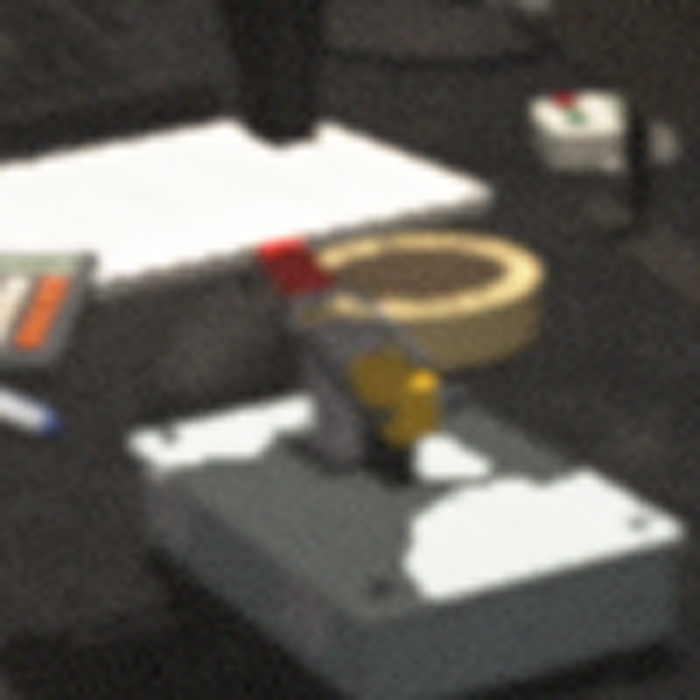

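Request:
{"method": "carry_out", "body": {"commands": [{"tx":0.001,"ty":0,"tz":0.03,"rx":0,"ry":0,"rz":0,"jaw":0},{"tx":0.001,"ty":0,"tz":0.042,"rx":0,"ry":0,"rz":0,"jaw":0},{"tx":0.001,"ty":0,"tz":0.05,"rx":0,"ry":0,"rz":0,"jaw":0},{"tx":0.001,"ty":0,"tz":0.056,"rx":0,"ry":0,"rz":0,"jaw":0},{"tx":0.001,"ty":0,"tz":0.06,"rx":0,"ry":0,"rz":0,"jaw":0},{"tx":0.001,"ty":0,"tz":0.06,"rx":0,"ry":0,"rz":0,"jaw":0}]}}

```text
time: 17.45
position: [0.4753, 0.1554, 0.0772]
tool_rot: [1.986, 2.434, 0.001]
ft_force: [0.5, 1.0, 0.4]
grip_width: 0.006
```

Request:
{"method": "carry_out", "body": {"commands": [{"tx":0,"ty":0,"tz":0.002,"rx":0,"ry":0,"rz":0,"jaw":0},{"tx":0,"ty":0,"tz":0.004,"rx":0,"ry":0,"rz":0,"jaw":0},{"tx":0,"ty":0,"tz":0.006,"rx":0,"ry":0,"rz":0,"jaw":0},{"tx":0,"ty":0,"tz":0.006,"rx":0,"ry":0,"rz":0,"jaw":0}]}}

```text
time: 17.95
position: [0.4755, 0.1565, 0.0715]
tool_rot: [-1.985, -2.434, -0.004]
ft_force: [0.1, 4.3, 2.6]
grip_width: 0.001
```

Request:
{"method": "carry_out", "body": {"commands": [{"tx":0,"ty":0,"tz":0.002,"rx":0,"ry":0,"rz":0,"jaw":0},{"tx":0,"ty":0,"tz":0.004,"rx":0,"ry":0,"rz":0,"jaw":0},{"tx":0,"ty":0,"tz":0.006,"rx":0,"ry":0,"rz":0,"jaw":0},{"tx":0,"ty":0,"tz":0.006,"rx":0,"ry":0,"rz":0,"jaw":0}]}}

```text
time: 18.45
position: [0.4745, 0.1538, 0.0641]
tool_rot: [1.987, 2.433, -0.004]
ft_force: [0.7, -0.1, -0.1]
grip_width: 0.006
```

```bash
python3 - <<'E'
from h import *
st=ctrl.get_state();print(st['position'],st['ft_force'],st['grip_width'])
crop(get_image("scene"),170,170,270,270,6,"s14.png");crop(get_image("side"),160,110,260,210,7,"d14.png")
E
```

```text
[0.47452313 0.15380269 0.06409009] [ 0.65544942 -0.10342606 -0.12425221] 0.006029122851331577
```

View pics/s14.png

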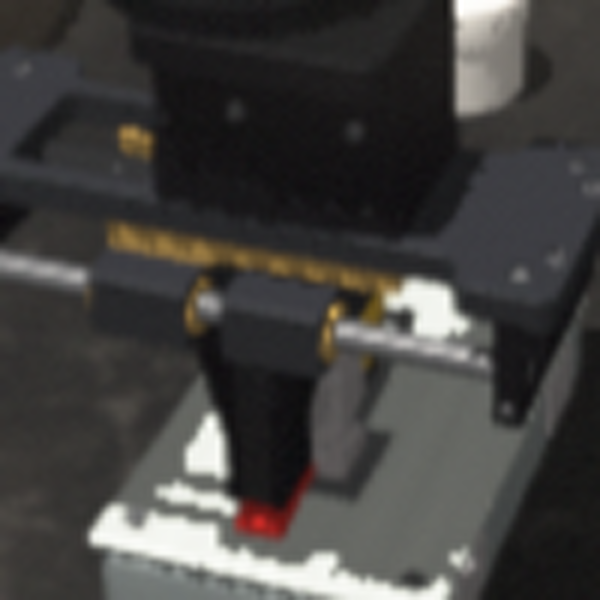

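View pics/d14.png

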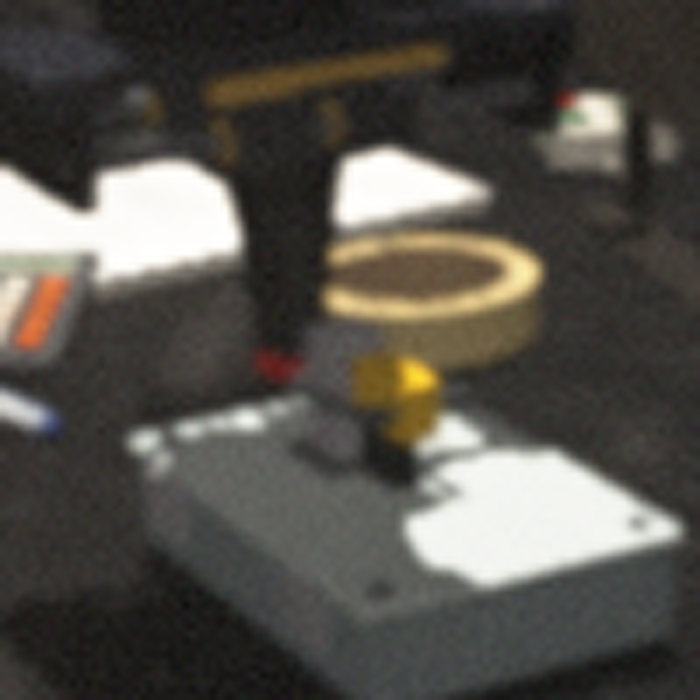

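It snapped (force fell to about 0 and the tab dropped). Press on to the stop.

Request:
{"method": "carry_out", "body": {"commands": [{"tx":0,"ty":0,"tz":0.0015,"rx":0,"ry":0,"rz":0,"jaw":0},{"tx":0,"ty":0,"tz":0.003,"rx":0,"ry":0,"rz":0,"jaw":0},{"tx":0,"ty":0,"tz":0.004,"rx":0,"ry":0,"rz":0,"jaw":0},{"tx":0,"ty":0,"tz":0.004,"rx":0,"ry":0,"rz":0,"jaw":0}]}}

```text
time: 19.05
position: [0.4752, 0.1551, 0.0609]
tool_rot: [1.986, 2.434, 0.0]
ft_force: [-0.0, 0.2, 1.3]
grip_width: 0.008
```

Request:
{"method": "carry_out", "body": {"commands": [{"tx":0,"ty":0,"tz":0.001,"rx":0,"ry":0,"rz":0,"jaw":0},{"tx":0,"ty":0,"tz":0.002,"rx":0,"ry":0,"rz":0,"jaw":0},{"tx":0,"ty":0,"tz":0.002,"rx":0,"ry":0,"rz":0,"jaw":0}]}}

```text
time: 19.42
position: [0.4752, 0.1552, 0.0589]
tool_rot: [1.986, 2.434, 0.0]
ft_force: [0.6, -0.5, 1.9]
grip_width: 0.005
```

Request:
{"method": "carry_out", "body": {"commands": [{"tx":0,"ty":0,"tz":0.001,"rx":0,"ry":0,"rz":0,"jaw":0},{"tx":0,"ty":0,"tz":0.002,"rx":0,"ry":0,"rz":0,"jaw":0},{"tx":0,"ty":0,"tz":0.002,"rx":0,"ry":0,"rz":0,"jaw":0}]}}

```text
time: 19.8
position: [0.4754, 0.1553, 0.0573]
tool_rot: [1.986, 2.434, 0.001]
ft_force: [0.0, -1.2, 5.2]
grip_width: 0.005
```

```bash
python3 - <<'E'
from h import *
st=ctrl.get_state();print(st['position'],st['ft_force'],st['grip_width'])
crop(get_image("side"),160,110,260,210,7,"d15.png");crop(get_image("wrist"),140,150,370,340,3,"w15.png")
E
```

```text
[0.47542043 0.15530037 0.05730595] [ 0.00779113 -1.17901151  5.18349072] 0.004978184239120044
```

View pics/d15.png

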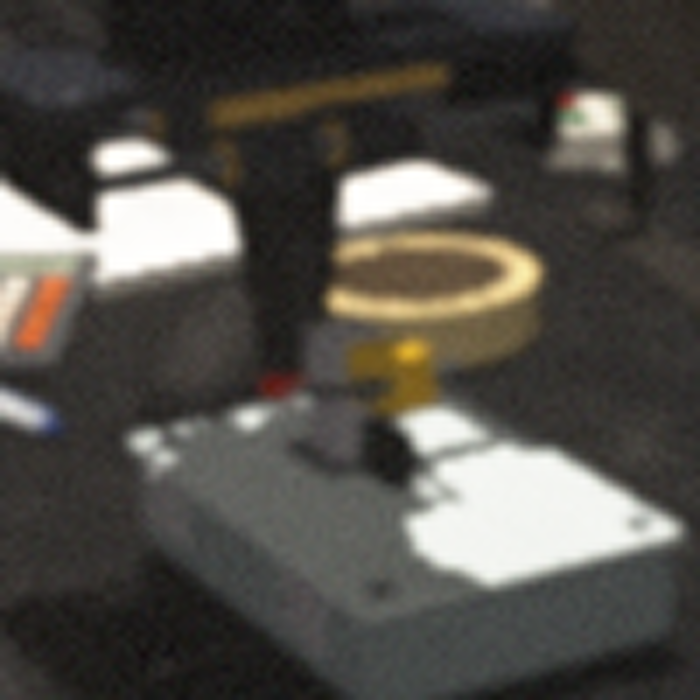

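The head is now tilting up off the saddle, so the ring is on its stop and more pressing only skews the pin. Retract and check whether the head settles back.

Request:
{"method": "carry_out", "body": {"commands": [{"tx":0,"ty":0,"tz":-0.005,"rx":0,"ry":0,"rz":0,"jaw":0},{"tx":0,"ty":0,"tz":-0.03,"rx":0,"ry":0,"rz":0,"jaw":0},{"tx":0,"ty":0,"tz":-0.08,"rx":0,"ry":0,"rz":0,"jaw":0},{"tx":-0.05,"ty":0,"tz":-0.12,"rx":0,"ry":0,"rz":0,"jaw":0},{"tx":-0.11,"ty":0,"tz":-0.12,"rx":0,"ry":0,"rz":0,"jaw":0},{"tx":-0.11,"ty":0,"tz":-0.12,"rx":0,"ry":0,"rz":0,"jaw":0},{"tx":-0.11,"ty":0,"tz":-0.12,"rx":0,"ry":0,"rz":0,"jaw":0}]}}

```text
time: 20.78
position: [0.4966, 0.048, 0.1765]
tool_rot: [-1.986, -2.433, 0.0]
ft_force: [-0.2, 0.0, 0.5]
grip_width: 0.007
```

```bash
python3 - <<'E'
from h import *
st=ctrl.get_state();pos=st['position'];R0=Ro.from_rotvec(st['tool_rot']).as_matrix();print(pos,st['ft_force'])
w=camera_info("wrist");np.save("w16.npy",dict(w=w,pos=pos,R0=R0),allow_pickle=True)
crop(get_image("wrist"),160,60,340,260,3,"w16.png")
crop(get_image("side"),170,130,240,200,9,"d16.png");crop(get_image("scene"),180,190,250,265,8,"s16.png")
E
```

```text
[0.49657232 0.04796157 0.17648711] [-0.19355287  0.02100223  0.477253  ]
```

View pics/w16.png

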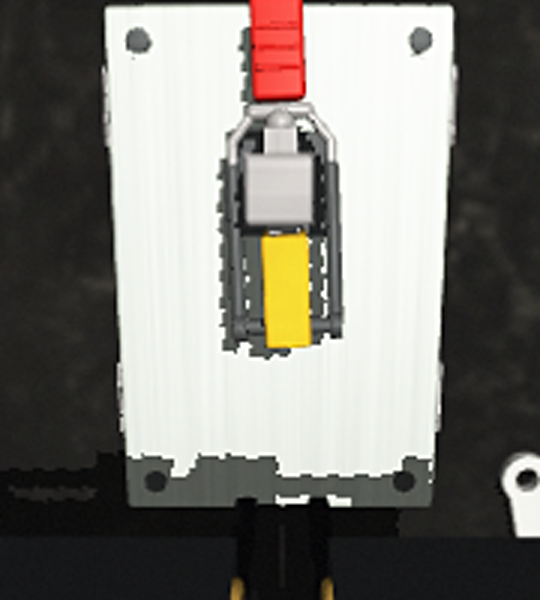

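View pics/d16.png

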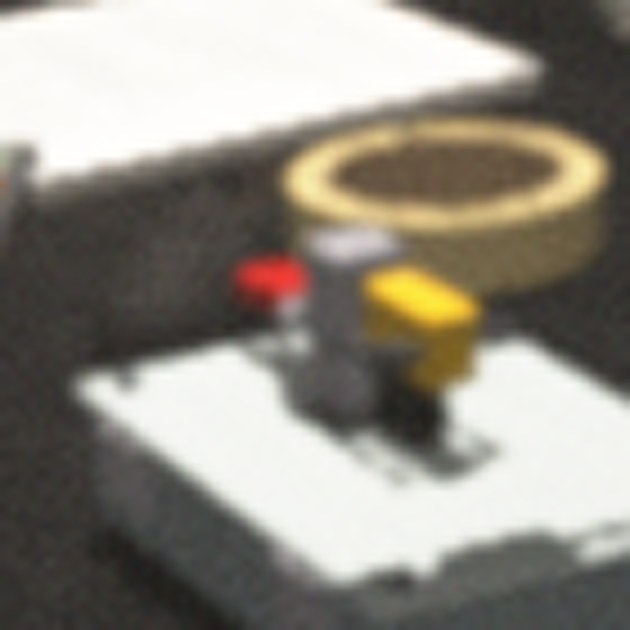

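View pics/s16.png

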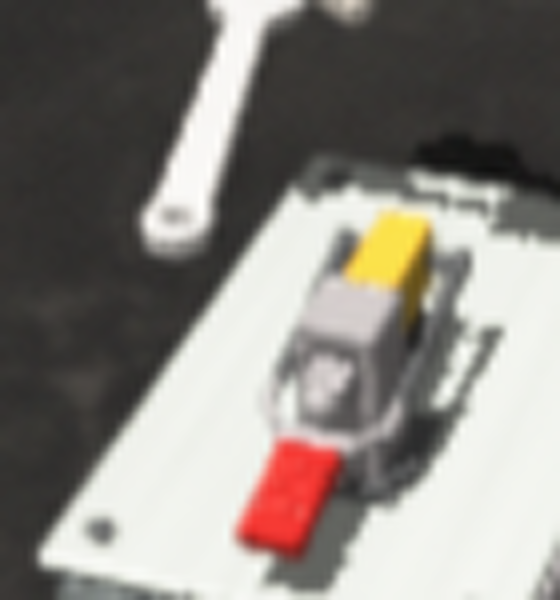

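The ring has snapped past the nose, but the head looks slightly yawed and there may be a small gap at the shoulder. Measuring.

```bash
python3 - <<'E'
from h import *
S=camera_info("scene");D=camera_info("side")
R=down(.203);hinge=np.array([.49075,.07477,.0685])
T=lambda X:((R.T@(X-hinge))*[1e3,1e3,-1e3]).round(1)
n=np.load("w16.npy",allow_pickle=True).item();w=n['w']
f=lambda p:(np.array(p)+.5)/3-.5+[160,60];s=lambda p:(np.array(p)+.5)/8-.5+[180,190];d=lambda p:(np.array(p)+.5)/9-.5+[170,130]
for z in(.0785,.082):print("head top",z,[T(onz(w,f(p),z)) for p in[(262,236),(309,235),(267,347),(311,347)]])
print("stud edge",[T(onz(w,f(p),.084)) for p in[(245,227),(314,227)]])
print("tab near edge",[T(onz(w,f(p),.066)) for p in[(252,98),(304,98)]])
print("tab tri",T(tri([(S,s((290,495))),(D,d((272,278)))])))
print("head rear-left top(scene 390,212 / side 472,306?)",T(tri([(S,s((430,216))),(D,d((478,306)))])),T(tri([(S,s((387,212))),(D,d((432,320)))])))
print("head top front: ",T(tri([(S,s((407,288))),(D,d((413,268)))])))
print("hinge knuckles",[T(onz(w,f(p),.0685)) for p in[(240,328),(337,326)]])
E
```

```text
head top 0.0785 [array([25.8, -4.6, 10. ]), array([26. ,  9.2, 10. ]), array([-7.7, -3.3, 10. ]), array([-7.7, 10. , 10. ])]
head top 0.082 [array([26.1, -4.6, 13.5]), array([26.4,  9.1, 13.5]), array([-6.9, -3.3, 13.5]), array([-6.9,  9.9, 13.5])]
stud edge [array([28.9, -9.4, 15.5]), array([28.9, 10.4, 15.5])]
tab near edge [array([65.2, -7.6, -2.5]), array([65.2,  7.8, -2.5])]
tab tri [80.5 -2.2 -5.8]
head rear-left top(scene 390,212 / side 472,306?) [-14.7   2.5  10.3] [-4.3  3.2 10. ]
head top front:  [14.7 -1.  11.1]
hinge knuckles [array([ -3.8, -11.9,  -0. ]), array([-3.2, 18.5, -0. ])]
```

```bash
python3 - <<'E'
from h import *
R=down(.203);hinge=np.array([.49075,.07477,.0685])
for x,z in((-.035,.12),(-.035,.0615),(-.0172,.0615)):
  t=hinge+R@np.array([x,.0015,0]);t[2]=z;show(t,R)
E
```

```text
shift [-0.0086  0.001   0.0564] turn [-0.001  -0.0002  0.0017]
shift [-0.0086  0.0011  0.1149] turn [-0.001  -0.0002  0.0017]
shift [0.0092 0.0011 0.1149] turn [-0.001  -0.0002  0.0017]
```

Request:
{"method": "carry_out", "body": {"commands": [{"tx":-0.012,"ty":0.001,"tz":0.05,"rx":0,"ry":0,"rz":0,"jaw":0},{"tx":-0.012,"ty":0.001,"tz":0.09,"rx":0,"ry":0,"rz":0,"jaw":0},{"tx":-0.012,"ty":0.001,"tz":0.115,"rx":0,"ry":0,"rz":0,"jaw":0},{"tx":-0.012,"ty":0.001,"tz":0.115,"rx":0,"ry":0,"rz":0,"jaw":0},{"tx":-0.004,"ty":0.001,"tz":0.115,"rx":0,"ry":0,"rz":0,"jaw":0},{"tx":0.002,"ty":0.001,"tz":0.115,"rx":0,"ry":0,"rz":0,"jaw":0},{"tx":0.006,"ty":0.001,"tz":0.115,"rx":0,"ry":0,"rz":0,"jaw":0},{"tx":0.006,"ty":0.001,"tz":0.115,"rx":0,"ry":0,"rz":0,"jaw":0}]}}

```text
time: 21.92
position: [0.4971, 0.0542, 0.0624]
tool_rot: [1.985, 2.435, 0.002]
ft_force: [-0.6, -0.7, 0.0]
grip_width: 0.002
```

Request:
{"method": "carry_out", "body": {"commands": [{"tx":0.001,"ty":0,"tz":0,"rx":0,"ry":0,"rz":0,"jaw":0},{"tx":0.002,"ty":0,"tz":0,"rx":0,"ry":0,"rz":0,"jaw":0},{"tx":0.003,"ty":0,"tz":0,"rx":0,"ry":0,"rz":0,"jaw":0},{"tx":0.003,"ty":0,"tz":0,"rx":0,"ry":0,"rz":0,"jaw":0}]}}

```text
time: 22.42
position: [0.4964, 0.056, 0.0619]
tool_rot: [1.986, 2.434, -0.0]
ft_force: [0.1, -1.8, 0.0]
grip_width: 0.001
```

```bash
python3 - <<'E'
from h import *
st=ctrl.get_state();print(st['position'],st['ft_force'])
R=down(.203);print(R.T@(st['position']-np.array([.49075,.07477,.0685])))
crop(get_image("side"),170,120,250,200,8,"d17.png")
w=get_image("wrist");crop(w,180,80,330,280,3,"w17.png")
E
```

```text
[0.49636126 0.05598329 0.06192262] [ 0.11938765 -1.78477237  0.02139435]
[-0.01953223  0.00170847  0.00657738]
```

View pics/d17.png

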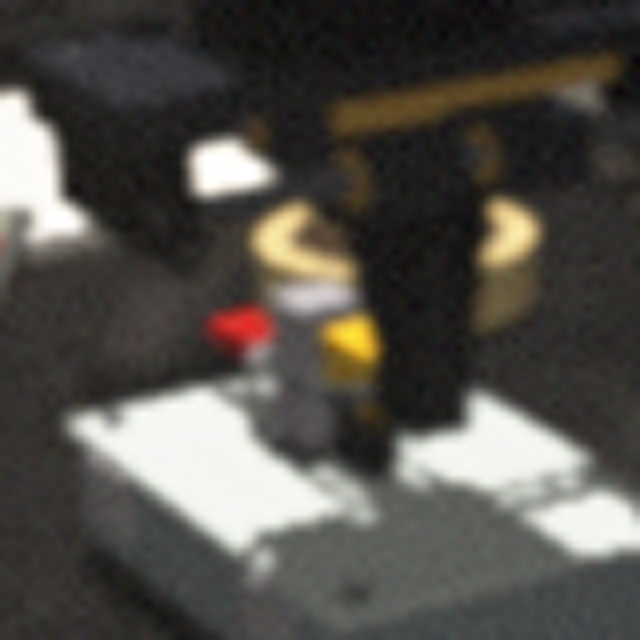

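View pics/w17.png

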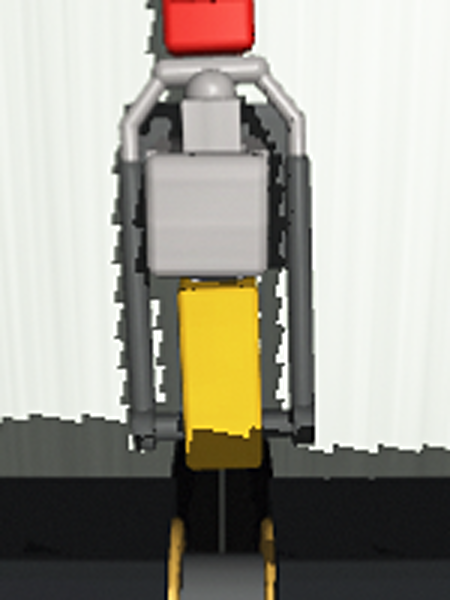

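Fingers are on the head's rear (about 2 N). A visible gap of a few mm remains at the shoulder, so I'll push on.

Request:
{"method": "carry_out", "body": {"commands": [{"tx":0.001,"ty":0,"tz":0,"rx":0,"ry":0,"rz":0,"jaw":0},{"tx":0.002,"ty":0,"tz":0,"rx":0,"ry":0,"rz":0,"jaw":0},{"tx":0.003,"ty":0,"tz":0,"rx":0,"ry":0,"rz":0,"jaw":0},{"tx":0.003,"ty":0,"tz":0,"rx":0,"ry":0,"rz":0,"jaw":0}]}}

```text
time: 23.02
position: [0.4957, 0.0586, 0.0619]
tool_rot: [1.986, 2.433, -0.001]
ft_force: [-0.3, -4.4, 1.7]
grip_width: 0.006
```

Request:
{"method": "carry_out", "body": {"commands": [{"tx":0.001,"ty":0,"tz":0,"rx":0,"ry":0,"rz":0,"jaw":0},{"tx":0.002,"ty":0,"tz":0,"rx":0,"ry":0,"rz":0,"jaw":0},{"tx":0.003,"ty":0,"tz":0,"rx":0,"ry":0,"rz":0,"jaw":0},{"tx":0.003,"ty":0,"tz":0,"rx":0,"ry":0,"rz":0,"jaw":0}]}}

```text
time: 23.52
position: [0.4953, 0.0588, 0.0619]
tool_rot: [1.987, 2.43, -0.005]
ft_force: [-0.1, -10.2, 2.4]
grip_width: 0.005
```

```bash
python3 - <<'E'
from h import *
st=ctrl.get_state();pos=st['position'];print(pos,st['ft_force'])
R=down(.203);h=np.array([.49075,.07477,.0685]);print(R.T@(pos-h))
wc=camera_info("wrist");w=get_image("wrist");crop(w,180,80,330,280,3,"w18.png");np.save("w18.npy",wc,allow_pickle=True)
E
```

```text
[0.49531447 0.05882087 0.06192557] [ -0.1133656  -10.22783115   2.42198356]
[-0.01654187  0.00125526  0.00657443]
```

View pics/w18.png

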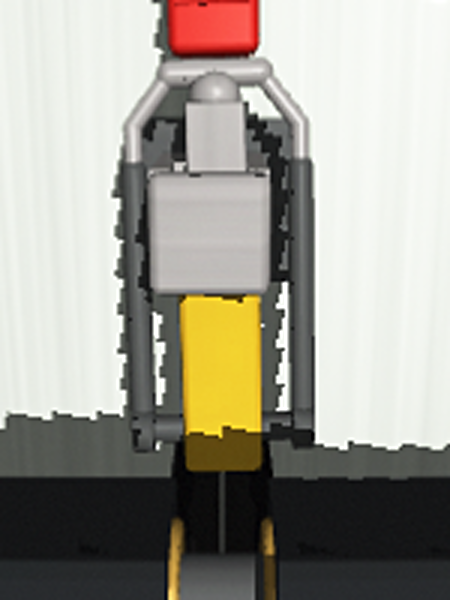

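Shoulder now tight against the stud (force rose to 10 N without motion). Back off and inspect.

Request:
{"method": "carry_out", "body": {"commands": [{"tx":-0.006,"ty":0,"tz":0,"rx":0,"ry":0,"rz":0,"jaw":0},{"tx":-0.02,"ty":0,"tz":0,"rx":0,"ry":0,"rz":0,"jaw":0},{"tx":-0.025,"ty":0,"tz":-0.05,"rx":0,"ry":0,"rz":0,"jaw":0},{"tx":-0.02,"ty":0,"tz":-0.1,"rx":0,"ry":0,"rz":0,"jaw":0},{"tx":-0.02,"ty":0,"tz":-0.12,"rx":0,"ry":0,"rz":0,"jaw":0},{"tx":-0.02,"ty":0,"tz":-0.12,"rx":0,"ry":0,"rz":0,"jaw":0},{"tx":-0.02,"ty":0,"tz":-0.12,"rx":0,"ry":0,"rz":0,"jaw":0}]}}

```text
time: 24.45
position: [0.4984, 0.0426, 0.1807]
tool_rot: [-1.985, -2.433, 0.002]
ft_force: [0.2, 0.5, 0.2]
grip_width: -0.001
```

```bash
python3 - <<'E'
from h import *
st=ctrl.get_state();print(st['position'],st['ft_force'])
w=camera_info("wrist");np.save("w19.npy",w,allow_pickle=True)
crop(get_image("wrist"),190,30,320,230,3,"w19.png")
crop(get_image("side"),170,130,240,200,9,"d19.png");crop(get_image("scene"),180,190,250,265,8,"s19.png")
E
```

```text
[0.49838185 0.04263972 0.1807199 ] [0.20475945 0.47418385 0.21511329]
```

View pics/w19.png

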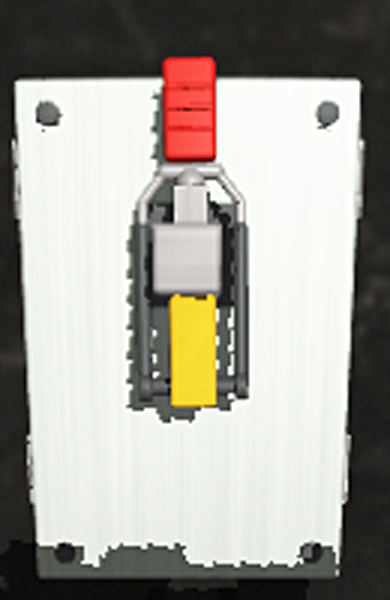

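View pics/d19.png

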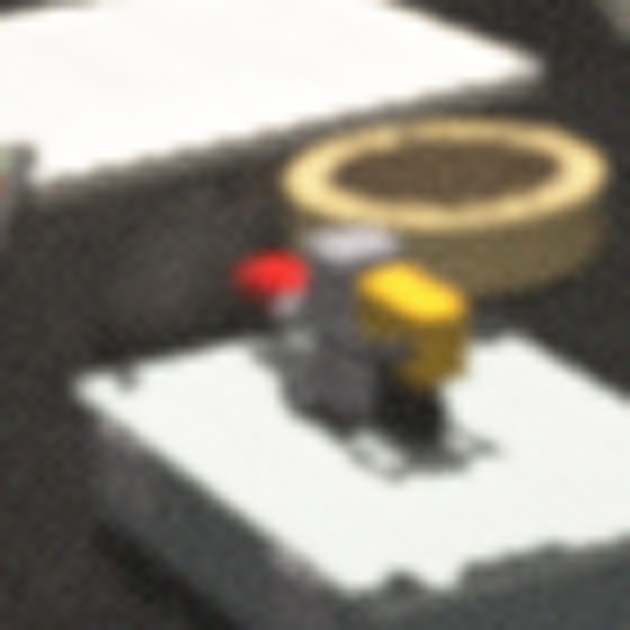

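View pics/s19.png

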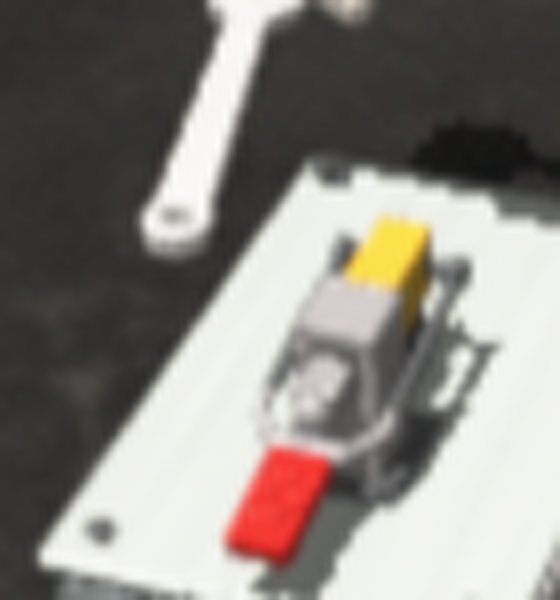

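The pin is home, with the head on the saddle. To verify the ring's angle I'll overlay the tab model at joint 0 (green) and 0.1 (blue), with the head in white.

```bash
cat > chk.py <<'E'
from ov import *
R=down(.203)
def box(P,a,b,h,k0,k1):
    C=[P(x,y,z) for x in(a,b) for y in(-h,h) for z in(k0,k1)];E=[]
    for i in range(8):
        for j in range(i):
            if bin(i^j).count('1')==1:E.append((C[i],C[j]))
    return E
def mk(hinge,yaw,pitch=0):
    R=down(yaw);c,s=np.cos(pitch),np.sin(pitch) # pitch + = nose up
    Pin=lambda x,y,z:hinge+R@np.array([x*c-z*s,y,-(x*s+z*c)])
    def ring(q):
        e=q-.123;ce,se=np.cos(e),np.sin(e)
        return lambda x,y,z:Pin(x*ce-z*se,y,x*se+z*ce)
    return Pin,ring
def draw(cam,im,sets,bx,f,name):
    x0,y0,x1,y1=bx;o=cv2.resize(im[y0:y1,x0:x1,::-1],None,fx=f,fy=f,interpolation=cv2.INTER_CUBIC)
    for E,col in sets:
        for a,b in E:
            p=((proj(cam,np.array([a,b]))-[x0,y0]+.5)*f-.5).round().astype(int)
            cv2.line(o,tuple(map(int,p[0])),tuple(map(int,p[1])),col,1,cv2.LINE_AA)
    return o
def both(hinge,yaw,pitch,name):
    Pin,ring=mk(hinge,yaw,pitch)
    sets=[(box(Pin,-.005,.029,.007,-.01,.01),(255,255,255)),(box(ring(0),.068,.098,.008,-.004,.004),(0,255,0)),(box(ring(.1),.068,.098,.008,-.004,.004),(255,100,0))]
    A=draw(camera_info("scene"),get_image("scene"),sets,(200,205,250,265),9,'')
    B=draw(camera_info("side"),get_image("side"),sets,(190,145,230,185),9,'')
    o=np.zeros((540,820,3),np.uint8);o[:A.shape[0],:A.shape[1]]=A;o[:B.shape[0],455:455+B.shape[1]]=B;cv2.imwrite("pics/"+name,o[:,:800])
if __name__=="__main__":both(np.array([.49075,.07477,.0685])+R@np.array([0,.001,0]),.203,0,"c1.png")
E
python3 chk.py
```

```text
(no output)
```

View pics/c1.png

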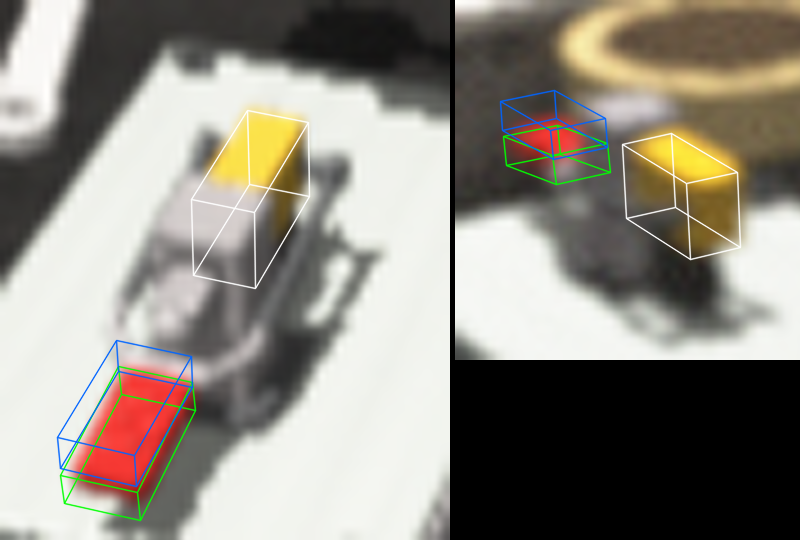

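```bash
python3 - <<'E'
from chk import *
w=np.load("w19.npy",allow_pickle=True).item()
h=np.array([.49075,.07477,.0685]);f=lambda p:(np.array(p)+.5)/3-.5+[190,30]
T=lambda X:((R.T@(X-h))*[1e3,1e3,-1e3]).round(1)
print("head rear/front",[T(onz(w,f(p),.0785)) for p in[(171,404),(216,404),(169,296),(215,296)]],"stud",[T(onz(w,f(p),.084)) for p in[(153,291),(220,291)]])
print("img: tab near y 160, far top y 58, head rear 404")
for yaw in(.203,):
  Pin,ring=mk(h,yaw)
  for q in(0,.05,.1,.2):
    P=ring(q);uv=proj(w,np.array([P(.068,-.008,.004),P(.068,.008,.004),P(.098,-.008,.004),P(.098,.008,.004)]));print(q,((uv-[190,30]+.5)*3-.5).round(0).tolist())
  uv=proj(w,np.array([Pin(-.005,0,.01),Pin(.029,0,.01)]));print("head",((uv-[190,30]+.5)*3-.5).round(0).tolist())
E
```

```text
head rear/front [array([-4. , -4.6, 10. ]), array([-4. ,  9.2, 10. ]), array([28.5, -5. , 10. ]), array([28.5,  8.6, 10. ])] stud [array([30.3, -9.4, 15.5]), array([30.3,  9.9, 15.5])]
img: tab near y 160, far top y 58, head rear 404
0 [[159.0, 160.0], [213.0, 160.0], [159.0, 57.0], [213.0, 57.0]]
0.05 [[159.0, 158.0], [213.0, 158.0], [158.0, 53.0], [213.0, 53.0]]
0.1 [[159.0, 158.0], [213.0, 158.0], [158.0, 49.0], [214.0, 49.0]]
0.2 [[158.0, 158.0], [214.0, 158.0], [156.0, 45.0], [214.0, 45.0]]
head [[186.0, 407.0], [186.0, 294.0]]
```

The tab matches joint 0 (far edge predicted at row 57, seen at 58; 0.05 would give 53). The shoulder is at the stud and the arm is clear, so I'm handing in.

```bash
python3 -c "
from bench import ctrl
print(ctrl.close_job())"
```

```text
the job is handed in; nothing more can be done
None
```

The linchpin is home through the stud with its head on the saddle, the ring is snapped past the pin's end, and the job is handed in.

I pushed the pin in from the saddle side until the shoulder met the stud (about 8 N). I then swung the ring over the stud by its tab and pressed the tab down until it snapped and reached its stop.

- **Mended:** the pressing and snap had backed the pin out about 2.5 mm and skewed it a little. I pushed the head back from behind with about 10 N, after the ring was closed, until it was tight against the stud.
- **Shoulder:** in the last wrist picture it is within about 1–2 mm of the stud face, which is the limit of the measurement. The head still sits about 2 mm to one side of the hole's axis.
- **Ring:** the wrist picture agrees with fully closed (tab's far edge at row 58, where closed predicts 57 and 0.05 rad predicts 53). The scene and side overlays are coarser, and the side view put the tab about 0.02 rad high, part of it an offset that shows on the head too.
- **Everything else:** the arm was clear when I handed in, at about 24.5 s, and the forces I read stayed near 10 N or below. Nothing touched the tin or the wrench as far as I know, but I did not measure their positions again at the end.

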